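# Stack two boards to dry with spacer sticks and a weight

## Task

Stack the two boards up to dry on the pair of bearers: first the wide board, flat across both bearers and centred on them, then the two short spacer sticks laid crosswise on it, one straight above each bearer and in line with it, then the narrow board on the sticks, centred directly above the wide one and parallel to it. Last, set the steel block flat on the middle of the narrow board to weigh the stack down, and leave everything at rest.

Things in the scene. Friction and masses are not known exactly. Their poses are not given: they have to be found in the camera images.
- bearer_a: Fixed square wooden bar, 31 x 165 x 31 mm, lying on the bench: the right-hand one (smaller y) of the pair of parallel bearers. Origin: centre of its underside; its y axis runs along its length, its x axis points to bearer_b, z up; top at 31 mm.
- bearer_b: The other fixed bearer, the same bar, parallel to bearer_a and level with it, 135 to 155 mm from it (centre to centre) along bearer_a's x axis. Origin: centre of its underside; axes as bearer_a's.
- wide_board: Loose flat light-wood board, the wide one: 58 mm wide (x), 230 mm long (y), 20 mm thick (z), 0.17 kg. Origin: centre of its underside. Goes first, lying across both bearers, its length at right angles to theirs.
- stick_1: Short loose wooden stick, a spacer: 22 mm wide (x), 110 mm long (y), 20 mm high (z), 0.03 kg. Origin: centre of its underside. Either stick may go above either bearer.
- stick_2: The second spacer stick, just like stick_1: 22 mm (x) by 110 mm (y) by 20 mm high (z). Origin: centre of its underside.
- narrow_board: Loose flat light-wood board, the narrow one: 40 mm wide (x), 200 mm long (y), 18 mm thick (z), 0.09 kg. Origin: centre of its underside. Goes on the two sticks.
- steel_block: Bright steel block with two drilled dark spots on top, the weight: 36 mm wide (x), 75 mm long (y), 26 mm high (z), about 0.5 kg. Origin: centre of its underside. Goes on top, in the middle of the narrow board.
Not all that is in view belongs to the job. Leave any green or turquoise look-alike of the stick_2 alone. What is shaped like the bearer_a but green is not meant.

How it is judged:
By the outcome, as a careful person would: the job done as asked, in the order asked, and still so for the second after the job is handed in, with the robot touching nothing.
It also fails if it takes over 128 s, if anything falls off the work surface, if the arm or the gripper's body presses on something with over 40 N, if the wrist force passes 120 N, or if a joint passes its speed limit or range.

## Robot

A 6-joint arm with a two-finger parallel gripper is mounted at the origin on the work surface; the furniture and walls round the work are solid. World frame = base frame: x ahead of the robot, y to its left, z up, the work surface at z = 0. Lengths are in m, angles in rad, forces in N, time in s.
With the tool pointing down it reaches from about 0.425 to 0.925 m from the base axis. Payload 12.5 kg.
Tool frame: the origin (TCP) lies midway between the tips of the shut fingers; the grasp point (between the pads) lies 19 mm behind it (arm.hold_point_z is the distance from the TCP to the grasp point, in m); y points along the fingers, z is the direction in which the jaws open and shut, and the axes are right-handed (so a half turn about y gives the same grasp; the last joint's range is limited). The gripper opens to 85 mm and grips with 20 to 120 N. Pads are 22 mm wide; open, the fingers measure 114 mm over their backs; the gripper's body (76 mm by 85 mm) begins 54 mm behind the grasp point. The pads swing forward as they close: fully open they stand 13 mm farther back than shut.
Start: joints at [1.02, 0.491, 1.559, -0, 1.092, -0.106], TCP at [0.269, 0.564, 0.199] pointing down, gripper open.
Joint ranges: [-3.1, 3.1], [-0.84, 2.19], [0.05, 2.79], [-1.13, 4.28], [0.06, 2.93], [-2.69, 2.69]. Speed limits (rad/s): [2.22, 2.22, 2.79, 3.14, 3.14, 3.14].

## Interface

Orientations are given as a rotation vector (axis times angle).
In Python, from workcell import monitor, get_image, arm, recognise, outline_of gives the robot as it stands.
- The arm moves only by the shell command python3 -m handwheel 'ROWS'. ROWS is text: rows parted by semicolons, each of 7 numbers parted by spaces: the shift along the tool's x, y, z each as a share of 0.5 m, from -1 to 1, then the turn, a rotation vector about the tool's x, y, z each as a share of pi/2 rad, from -1 to 1, then the closure, from 0 (fully open) to 1 (shut). A call has 1 to 20 rows; each row shifts and turns the pose as measured when the row begins, along the tool's axes as they then stand; what a row does not reach is not made up. A row lasts 1/12 s, in which the tool goes at most 41.7 mm and 7.16 degrees, less where a joint would pass 70% of its speed; a pose out of reach is approached as far as the arm can. A call with a number of a shift or a turn outside -1 to 1 is refused whole. A call with a gripper value outside its range is refused whole. The fingers move at their own pace and stop on an object; the grip force is fixed at half the most. Time passes only in rows, so rows that do not move let the fingers close. It gives the time, the measured TCP pose, the force and the opening at its end, in the units of the state.
- monitor.observe(): the state, without advancing time (a new reading comes with each control period).
- get_image(name): name is "scene" or "side" or "wrist"; returns a dict with "img" (400x640x3 uint8, red, green, blue), "camera_matrix" (3x3 intrinsics, pixels), "k1" (the pictures are not rectified: a ray, as slopes to the right and down, at radius r is drawn at 1 + k1 r^2 times it, then the intrinsics apply), "R" (3x3) and "t" (3): a world point X has camera coordinates R X + t; the wrist camera has in their place "tool_from_camera" (4x4, takes a point from camera to tool coordinates, whose origin is the TCP and whose axes are the tool frame's). Camera axes: x right, y down, z forward; pixel columns grow to the right and rows downward; lengths in m; the calibration is good to about 2 mm. A picture is of the moment at which its call begins: read the wrist's pose just before it. There is no depth.
- arm.job_done(): hands the job in, once; it reports no verdict.
Trained networks look in a picture, given as the dict that the camera call returned (one of the last four; its "shot" number tells which), for a name from the list of things; names that differ only in an ending like _2 or _b are one class to them, and where a whole thing is asked for, a point or a joint stands for the part that bears it (a point fixed in the world has none). Each returns a list of dicts, best first, with "conf" (0 to 1); they miss things now and then, are a little off and sometimes report something else, mostly with a low value. They report only what shows in the picture. A call takes as long as a camera call. They do not tell look-alikes from the thing itself.
- recognise(picture, target): "centre" ([column, row] in pixels, amid what is visible of it).
- outline_of(picture, target): "pixels" (400x640 bool, what is visible of it) and "centre" ([column, row] in pixels, amid what is visible of it).
The state is a dict: "time": time; "joints": joint angles; "qvel": joint speeds; "joint_torque": joint torques, N m; "tool_pos": TCP position; "ee_rot": TCP orientation; "force": force on the tool from outside, world axes, zero at the start; "torque": the same for the moment, N m; "opening": finger opening in m.
Only numpy, scipy, OpenCV 4.12 (cv2) and the standard library are available. Lean on these libraries where they do the work, as an engineer would, in place of code of your own. Each camera call takes 0.05 s, during which the arm holds its last target. There are 200 camera calls.

## Working session

There is one attempt and no reset: what is moved stays moved. The work goes in short steps, Python scripts to look and compute and a shell command to move; the robot and the scene stay as the last step left them, time stands still between calls to the robot, and variables do not carry over. Pictures are saved under pics/ and viewed, about 12 in all and at most 16, crops included, and the job is handed in when it is done.

```bash
ls; mkdir -p pics; python3 - <<'E'
from workcell import monitor,get_image
import cv2,numpy as np
s=monitor.observe();print(s)
for n in("scene","side","wrist"):
    p=get_image(n);cv2.imwrite(f"pics/{n}0.png",p["img"][...,::-1])
    print(n,p["camera_matrix"],p["k1"],p.get("R"),p.get("t"),p.get("tool_from_camera"))
E
```

```text
pics
{'time': 0.0, 'joints': array([ 1.02039350e+00,  4.91572591e-01,  1.55947585e+00, -1.98091290e-05,
        1.09170486e+00, -1.05594576e-01]), 'qvel': array([-0.001839  , -0.001478  , -0.00019924, -0.00072188,  0.00029012,
       -0.0003491 ]), 'joint_torque': array([ 5.55330498e-04, -6.18434501e+01, -2.61601353e+01, -1.56282744e-05,
        3.93067210e-03, -1.16208219e-05]), 'tool_pos': array([0.2687634 , 0.56395502, 0.19841058]), 'ee_rot': array([-1.54361247,  0.34915804, -0.34859296]), 'force': array([-0.57028704,  0.04022526, -0.03454368]), 'torque': array([-0.0472509 , -0.00352903,  0.0154177 ]), 'opening': 0.08525748062167567}
scene [[469.2322164    0.         319.32680538]
 [  0.         469.2322164  200.07444623]
 [  0.           0.           1.        ]] 0.02638372990106601 [[ 0.84677188 -0.53139393  0.02445147]
 [-0.28074492 -0.48546211 -0.82795461]
 [ 0.45184032  0.69422405 -0.56026181]] [-0.32411812  0.18727456  1.26480691] None
side [[463.59271638   0.         317.49286636]
 [  0.         463.59271638 198.08279927]
 [  0.           0.           1.        ]] -0.11602117359285008 [[ 0.94162092 -0.3360905  -0.01982955]
 [-0.23689652 -0.61955709 -0.74835089]
 [ 0.23922808  0.70936041 -0.66300659]] [-0.39290583  0.15319545  1.51047612] None
wrist [[350.14255677   0.         317.36635669]
 [  0.         350.14255677 203.52194036]
 [  0.           0.           1.        ]] -0.0028659191304313903 None None [[-9.17436931e-04  9.51130719e-01  3.08787165e-01 -7.94407542e-02]
 [ 8.90550631e-04 -3.08786396e-01  9.51130995e-01 -1.75256664e-01]
 [ 9.99999183e-01  1.14759331e-03 -5.63738018e-04  3.87621881e-04]
 [ 0.00000000e+00  0.00000000e+00  0.00000000e+00  1.00000000e+00]]
```

View pics/scene0.png

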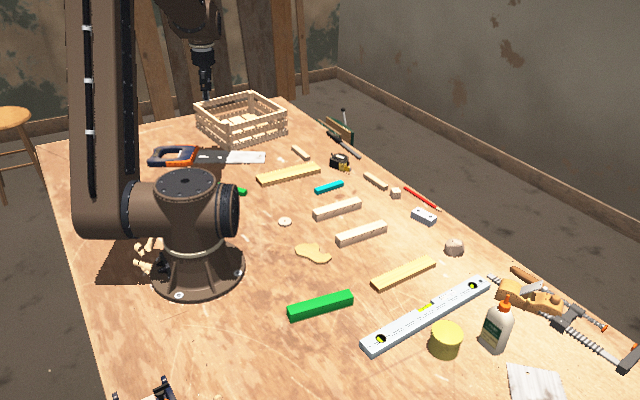

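View pics/side0.png

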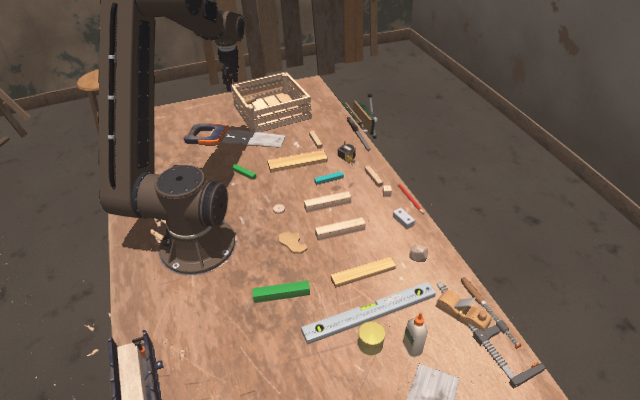

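Scene: bearers at about (337,208) and (361,233), boards at (289,174) and (403,273), sticks at (300,152) and (375,181), steel block at (424,216). Look-alikes are a green bar (320,305), a turquoise stick (329,187), a green stick (238,191), a cube (395,193) and a spirit level (425,315). These get checked in the measuring crop.

```bash
cat > h.py <<'E'
import cv2,numpy as np
from scipy.spatial.transform import Rotation as Ro
from scipy.optimize import least_squares
from workcell import monitor,get_image,recognise,outline_of
D={"bearer":(.031,.165,.031),"wide_board":(.058,.230,.020),"stick":(.022,.110,.020),"narrow_board":(.040,.200,.018),"steel_block":(.036,.075,.026)}
def dims(n): return D[n] if n in D else D[n.rsplit("_",1)[0]]
def shot(n):
    s=monitor.observe();p=get_image(n)
    if n=="wrist":
        T=np.eye(4);T[:3,:3]=Ro.from_rotvec(s["ee_rot"]).as_matrix();T[:3,3]=s["tool_pos"]
        W=np.linalg.inv(T@p["tool_from_camera"]);p["Rw"],p["tw"]=W[:3,:3],W[:3,3]
    else: p["Rw"],p["tw"]=np.array(p["R"]),np.array(p["t"])
    return p
def proj(p,X):
    c=np.asarray(X)@p["Rw"].T+p["tw"];u=c[...,:2]/c[...,2:];r=(u**2).sum(-1,keepdims=True)
    K=p["camera_matrix"];return u*(1+p["k1"]*r)*[K[0,0],K[1,1]]+K[:2,2]
def ray(p,uv,z):
    K=p["camera_matrix"];d=(np.array(uv)-K[:2,2])/[K[0,0],K[1,1]];u=d.copy()
    for _ in range(8):u=d/(1+p["k1"]*(u@u))
    v=p["Rw"].T@np.append(u,1);o=-p["Rw"].T@p["tw"];return o+v*(z-o[2])/v[2]
def box(q,d,z):
    c,s=np.cos(q[2]),np.sin(q[2])
    P=np.array([[i*d[0]/2,j*d[1]/2,k*d[2]] for i in(-1,1) for j in(-1,1) for k in(0,1)])
    return np.c_[q[0]+c*P[:,0]-s*P[:,1],q[1]+s*P[:,0]+c*P[:,1],z+P[:,2]]
def mom(pts):  # moments of the convex hull
    m=cv2.moments(cv2.convexHull(pts.astype(np.float32)));a=m["m00"]
    return np.array([m["m10"]/a,m["m01"]/a,m["mu20"]/a,m["mu02"]/a,m["mu11"]/a])
def mm(mask):
    m=cv2.moments(mask.astype(np.uint8),True);a=m["m00"]
    return np.array([m["m10"]/a,m["m01"]/a,m["mu20"]/a,m["mu02"]/a,m["mu11"]/a])
def fit(obs,d,z=0.):   # obs: list of (picture, mask)
    M=[mm(k) for _,k in obs]
    def f(q):
        r=[]
        for (p,_),m in zip(obs,M):
            e=mom(proj(p,box(q,d,z)))-m;L=np.sqrt(m[2]+m[3]);r+=[e[0],e[1],*(e[2:]/L)]
        return np.array(r)
    x0=ray(obs[0][0],M[0][:2],z+d[2]/2)[:2]
    best=min((least_squares(f,[*x0,a],x_scale=[.01,.01,.1]) for a in np.arange(0,np.pi,np.pi/6)),key=lambda s:s.cost)
    q=best.x;q[2]=(q[2]+np.pi/2)%np.pi-np.pi/2
    return q,np.sqrt(2*best.cost/len(obs))
def out(a,**k): print(*(np.round(x,4) for x in a))
E
python3 - <<'E'
from h import *
P=[shot("scene"),shot("side")]
for n in["bearer_a","wide_board","stick_1","narrow_board","steel_block"]:
    for p,c in zip(P,("scene","side")):
        for o in outline_of(p,n):
            if o["conf"]<.2: continue
            q,e=fit([(p,o["pixels"])],dims(n))
            print(n,c,round(o["conf"],2),np.round(o["centre"]),o["pixels"].sum(),np.round(q,4),"err %.2f"%e)
i=P[0]["img"][140:300,250:460,::-1];cv2.imwrite("pics/c1.png",cv2.resize(i,None,fx=3.6,fy=3.6,interpolation=2))
E
```

```text
bearer_a scene 0.81 [360. 233.] 781 [ 0.4567 -0.1097 -1.5708] err 1.10
bearer_a scene 0.75 [335. 209.] 677 [ 0.4631  0.0297 -1.5708] err 0.78
bearer_a scene 0.71 [317. 304.] 1178 [ 0.2013 -0.2888 -1.5708] err 3.36
bearer_a side 0.9 [283. 290.] 834 [ 0.2001 -0.286  -1.5708] err 2.20
bearer_a side 0.8 [341. 231.] 640 [ 0.46   -0.1119 -1.5708] err 0.91
bearer_a side 0.65 [329. 203.] 581 [ 0.4651  0.0304 -1.5708] err 0.70
wide_board scene 0.66 [290. 175.] 832 [ 0.4389  0.3037 -1.5708] err 1.46
wide_board side 0.71 [295. 163.] 778 [ 0.4407  0.3035 -1.5708] err 0.99
stick_1 scene 0.77 [327. 188.] 215 [ 0.5219  0.1584 -1.5708] err 0.69
stick_1 scene 0.6 [303. 152.] 170 [0.5585 0.4147 0.    ] err 0.23
stick_1 scene 0.56 [374. 183.] 232 [0.6822 0.1122 0.    ] err 0.64
stick_1 scene 0.4 [245. 193.] 62 [ 0.2547  0.2778 -0.5236] err 11.75
stick_1 side 0.74 [244. 173.] 192 [0.226  0.3129 0.525 ] err 0.75
stick_1 side 0.65 [313. 139.] 99 [0.5569 0.4175 0.    ] err 1.01
stick_1 side 0.56 [374. 178.] 171 [0.6806 0.1084 0.    ] err 0.72
stick_1 side 0.47 [326. 176.] 212 [ 0.5171  0.1588 -1.5708] err 0.13
narrow_board scene 0.77 [404. 275.] 979 [ 0.4562 -0.2994 -1.5708] err 1.69
narrow_board side 0.84 [361. 269.] 840 [ 0.4551 -0.2984 -1.5708] err 0.78
steel_block scene 0.65 [426. 215.] 329 [ 0.6805 -0.1394  0.    ] err 0.67
steel_block side 0.72 [404. 218.] 262 [ 0.6781 -0.1366  0.5236] err 1.33
```

View pics/c1.png

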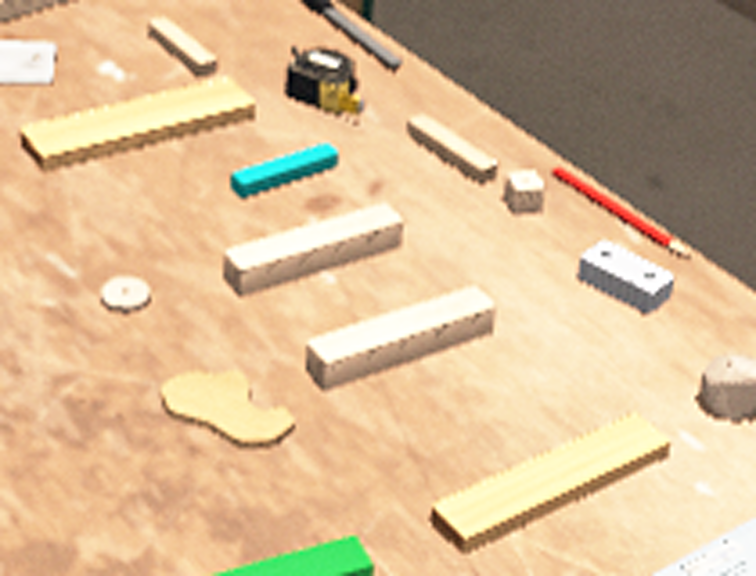

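```bash
python3 - <<'E'
s=open("h.py").read()
s=s.replace('''    best=min((least_squares(f,[*x0,a],x_scale=[.01,.01,.1]) for a in np.arange(0,np.pi,np.pi/6)),key=lambda s:s.cost)
    q=best.x;''','''    g=lambda a:(lambda v:np.array([*x0,a])+(v-1)*[.1,.1,1])
    best,a=min(((least_squares(lambda v:f(g(a)(v)),[1.,1,1],diff_step=1e-3),a) for a in np.arange(0,np.pi,np.pi/6)),key=lambda s:s[0].cost)
    q=g(a)(best.x);''')
open("h.py","w").write(s)
E
cat > m.py <<'E'
from h import *
import sys
def locate(cams,names,minc=.2,z={}):
    P=[shot(c) for c in cams]
    for n in names:
        L=[(i,o,fit([(p,o["pixels"])],dims(n),z.get(n,0))) for i,p in enumerate(P) for o in outline_of(p,n) if o["conf"]>minc]
        for i,o,(q,e) in L:
            if i==0:
                m=[x for x in L if x[0]==1 and np.hypot(*(x[2][0][:2]-q[:2]))<.03]
                if m:
                    Q,E=fit([(P[0],o["pixels"]),(P[1],m[0][1]["pixels"])],dims(n),z.get(n,0))
                    print(n,"both",np.round(Q,4),"err %.2f"%E,end=" | ")
            print(n,cams[i],np.round(q,4),"err %.2f"%e,np.round(o["centre"]))
if __name__=="__main__": locate(sys.argv[1].split(","),sys.argv[2].split(","))
E
python3 m.py scene,side bearer_a,wide_board,stick_1,narrow_board,steel_block
```

```text
bearer_a both [ 0.457  -0.1101  1.4949] err 0.33 | bearer_a scene [ 0.4576 -0.1096  1.4806] err 0.11 [361. 233.]
bearer_a both [ 0.2031 -0.2879  1.3997] err 0.94 | bearer_a scene [ 0.2052 -0.2881  1.4108] err 0.53 [321. 305.]
bearer_a both [0.4658 0.03   1.5296] err 0.50 | bearer_a scene [0.4662 0.0305 1.523 ] err 0.25 [335. 208.]
bearer_a side [ 0.2007 -0.287   1.3949] err 0.20 [282. 293.]
bearer_a side [ 0.4565 -0.1105  1.5229] err 0.04 [337. 230.]
bearer_a side [0.4655 0.0295 1.5435] err 0.61 [329. 202.]
wide_board both [0.4407 0.3039 1.5663] err 1.43 | wide_board scene [ 0.4431  0.3038 -1.5295] err 1.28 [286. 173.]
wide_board scene [ 0.6975  0.1294 -0.46  ] err 12.41 [377. 183.]
wide_board side [0.4378 0.305  1.4733] err 0.45 [295. 160.]
wide_board side [ 0.4665 -0.099  -1.2122] err 9.66 [341. 230.]
stick_1 both [ 0.5183  0.1584 -1.5535] err 0.74 | stick_1 scene [0.5191 0.1586 1.5528] err 0.17 [326. 186.]
stick_1 scene [ 0.2573  0.2893 -0.192 ] err 10.42 [244. 194.]
stick_1 both [0.6814 0.1081 0.0023] err 1.30 | stick_1 scene [ 0.682   0.1069 -0.0258] err 1.63 [376. 182.]
stick_1 both [ 0.5583  0.4128 -0.0436] err 0.95 | stick_1 scene [ 0.5591  0.4119 -0.0664] err 0.92 [303. 152.]
stick_1 side [0.6807 0.1099 0.0359] err 0.42 [374. 174.]
stick_1 side [ 0.5178  0.1584 -1.4814] err 0.85 [326. 176.]
stick_1 side [ 0.5574  0.4144 -0.013 ] err 0.76 [315. 142.]
stick_1 side [0.226  0.3128 0.45  ] err 1.74 [244. 172.]
narrow_board both [ 0.4595 -0.2988 -1.5578] err 0.79 | narrow_board scene [ 0.4615 -0.2992 -1.5558] err 0.21 [404. 276.]
narrow_board side [ 0.4575 -0.2977 -1.5637] err 0.39 [362. 266.]
steel_block both [ 0.6789 -0.1354  0.2132] err 0.70 | steel_block scene [ 0.6797 -0.1357  0.1928] err 0.42 [424. 214.]
steel_block side [ 0.6783 -0.1346  0.2232] err 0.80 [403. 216.]
```

```bash
cat > go.py <<'E'
from h import *
import sys
# go.py x y z phi_deg N : N identical rows to bring TCP to pose, tool y down, jaw axis (tool z) at phi (mod 180)
x,y,z,ph,N=[float(a) for a in sys.argv[1:6]];N=int(N)
s=monitor.observe();R0=Ro.from_rotvec(s["ee_rot"]);M=R0.as_matrix()
cur=np.degrees(np.arctan2(M[1,2],M[0,2]))
d=(ph-cur+90)%180-90
if len(sys.argv)>6: d+=float(sys.argv[6])
a=np.radians(cur+d);zt=np.array([np.cos(a),np.sin(a),0]);yt=np.array([0,0,-1.]);Rt=np.c_[np.cross(yt,zt),yt,zt]
w=(R0.inv()*Ro.from_matrix(Rt)).as_rotvec()
S=sum(Ro.from_rotvec(w*k/N).as_matrix() for k in range(N))
v=np.linalg.solve(S,M.T@(np.array([x,y,z])-s["tool_pos"]))
print("t %.1f"%s["time"],"pos",np.round(s["tool_pos"],4),"phi %.1f turn %.1f"%(cur,d),"j6 %.2f"%s["joints"][5],"open %.4f"%s["opening"])
print("row mm %.1f deg %.2f:"%(np.linalg.norm(v)*1e3,np.degrees(np.linalg.norm(w))/N),*np.round(np.r_[v/.5,w/N/(np.pi/2)],4))
E
python3 go.py 0.46 -0.04 0.25 -4 18
```

```text
t 1.4 pos [0.2689 0.5642 0.199 ] phi 64.5 turn -68.5 j6 -0.11 open 0.0855
row mm 37.5 deg 3.81: 0.0724 -0.0057 -0.0189 -0.0 0.0423 -0.0
```

```bash
python3 -m handwheel '0.0724 -0.0057 -0.0189 0 0.0423 0 0;0.0724 -0.0057 -0.0189 0 0.0423 0 0;0.0724 -0.0057 -0.0189 0 0.0423 0 0;0.0724 -0.0057 -0.0189 0 0.0423 0 0;0.0724 -0.0057 -0.0189 0 0.0423 0 0;0.0724 -0.0057 -0.0189 0 0.0423 0 0;0.0724 -0.0057 -0.0189 0 0.0423 0 0;0.0724 -0.0057 -0.0189 0 0.0423 0 0;0.0724 -0.0057 -0.0189 0 0.0423 0 0;0.0724 -0.0057 -0.0189 0 0.0423 0 0;0.0724 -0.0057 -0.0189 0 0.0423 0 0;0.0724 -0.0057 -0.0189 0 0.0423 0 0;0.0724 -0.0057 -0.0189 0 0.0423 0 0;0.0724 -0.0057 -0.0189 0 0.0423 0 0;0.0724 -0.0057 -0.0189 0 0.0423 0 0;0.0724 -0.0057 -0.0189 0 0.0423 0 0;0.0724 -0.0057 -0.0189 0 0.0423 0 0;0.0724 -0.0057 -0.0189 0 0.0423 0 0;0 0 0 0 0 0 0;0 0 0 0 0 0 0' | tail -5; python3 go.py 0.46 -0.04 0.25 -4 2; python3 m.py wrist bearer_a,steel_block,stick_1; python3 - <<'E'
from h import *
cv2.imwrite("pics/w1.png",shot("wrist")["img"][...,::-1])
E
```

```text
time: 3.02
tool_pos: [0.4525, -0.0692, 0.2521]
ee_rot: [-1.141, 1.299, -1.306]
force: [0.8, 0.2, 0.3]
opening: 0.0851
t 3.0 pos [ 0.4525 -0.0692  0.2521] phi -7.3 turn 3.3 j6 -0.17 open 0.0851
row mm 15.1 deg 1.68: -0.0298 0.0021 0.0041 -0.0019 -0.0186 -0.0001
bearer_a wrist [ 0.1931 -0.2815  1.3497] err 21.98 [126. 334.]
bearer_a wrist [0.4674 0.0307 1.5119] err 0.02 [316.  70.]
bearer_a wrist [ 0.4593 -0.1101  1.5143] err 0.39 [326. 191.]
steel_block wrist [ 0.68   -0.1376  0.2314] err 0.75 [510. 193.]
stick_1 wrist [0.6879 0.0509 0.832 ] err 80.60 [518.   7.]
```

View pics/w1.png

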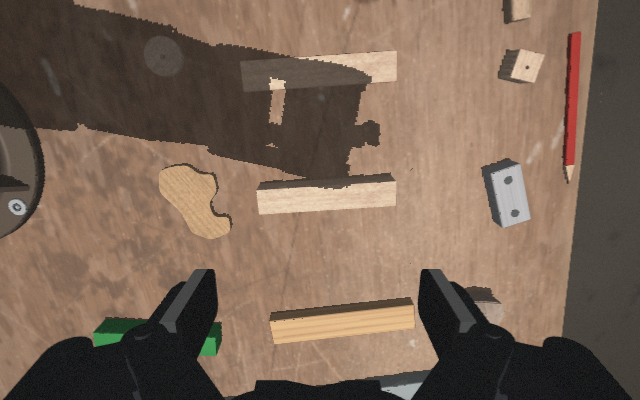

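```bash
python3 go.py 0.4407 0.3039 0.16 90 19 180
```

```text
t 3.3 pos [ 0.453  -0.0667  0.2517] phi -7.0 turn 97.0 j6 -0.17 open 0.0856
row mm 22.6 deg 5.11: -0.0352 0.0097 0.0265 -0.0002 -0.0567 0.0001
```

```bash
python3 -m handwheel '-0.0352 0.0097 0.0265 0 -0.0567 0 0;-0.0352 0.0097 0.0265 0 -0.0567 0 0;-0.0352 0.0097 0.0265 0 -0.0567 0 0;-0.0352 0.0097 0.0265 0 -0.0567 0 0;-0.0352 0.0097 0.0265 0 -0.0567 0 0;-0.0352 0.0097 0.0265 0 -0.0567 0 0;-0.0352 0.0097 0.0265 0 -0.0567 0 0;-0.0352 0.0097 0.0265 0 -0.0567 0 0;-0.0352 0.0097 0.0265 0 -0.0567 0 0;-0.0352 0.0097 0.0265 0 -0.0567 0 0;-0.0352 0.0097 0.0265 0 -0.0567 0 0;-0.0352 0.0097 0.0265 0 -0.0567 0 0;-0.0352 0.0097 0.0265 0 -0.0567 0 0;-0.0352 0.0097 0.0265 0 -0.0567 0 0;-0.0352 0.0097 0.0265 0 -0.0567 0 0;-0.0352 0.0097 0.0265 0 -0.0567 0 0;-0.0352 0.0097 0.0265 0 -0.0567 0 0;-0.0352 0.0097 0.0265 0 -0.0567 0 0;-0.0352 0.0097 0.0265 0 -0.0567 0 0;0 0 0 0 0 0 0' | tail -5;  python3 m.py wrist wide_board,stick_1; python3 go.py 0.4407 0.3039 0.16 90 3;python3 - <<'E'
from h import *
cv2.imwrite("pics/w2.png",shot("wrist")["img"][...,::-1])
E
```

```text
time: 4.93
tool_pos: [0.4143, 0.3383, 0.1498]
ee_rot: [-1.57, -0.103, 0.101]
force: [-0.1, 1.0, 0.2]
opening: 0.0852
wide_board wrist [0.4431 0.3047 1.5075] err 0.23 [280. 190.]
stick_1 wrist [ 0.5601  0.418  -0.027 ] err 3.05 [372. 322.]
stick_1 wrist [ 0.5213  0.1596 -1.5618] err 1.09 [126. 256.]
t 5.1 pos [0.4178 0.3366 0.1509] phi 96.9 turn -6.9 j6 -1.13 open 0.0855
row mm 13.7 deg 2.31: 0.0135 -0.006 -0.023 0.0002 0.0256 0.0008
```

View pics/w2.png

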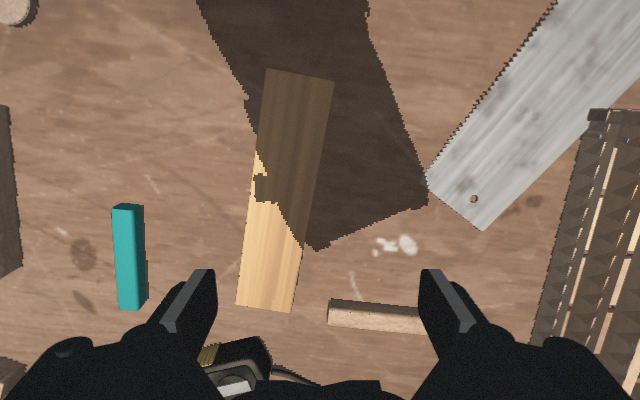

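The view shows the wide board at (285,190), clear of the saw, with the turquoise stick away to the left.

```bash
python3 go.py 0.443 0.3045 0.07 86.4 5
```

```text
t 5.1 pos [0.4183 0.3362 0.151 ] phi 96.9 turn -10.5 j6 -1.13 open 0.0850
row mm 18.1 deg 2.09: 0.0092 0.0324 -0.0131 0.0001 0.0232 0.0005
```

```bash
python3 -m handwheel '0.0092 0.0324 -0.0131 0 0.0232 0.0005 0;0.0092 0.0324 -0.0131 0 0.0232 0.0005 0;0.0092 0.0324 -0.0131 0 0.0232 0.0005 0;0.0092 0.0324 -0.0131 0 0.0232 0.0005 0;0.0092 0.0324 -0.0131 0 0.0232 0.0005 0;0 0 0 0 0 0 0;0 0 0 0 0 0 0' | tail -5; python3 m.py wrist wide_board; python3 go.py 0.443 0.3045 0.001 86.4 6
```

```text
time: 5.72
tool_pos: [0.4504, 0.3015, 0.0696]
ee_rot: [-1.566, 0.06, -0.07]
force: [0.4, 0.3, 1.6]
opening: 0.0852
wide_board wrist [0.4434 0.3046 1.5065] err 0.34 [319. 163.]
t 5.8 pos [0.4502 0.302  0.0701] phi 85.3 turn 1.1 j6 -1.02 open 0.0853
row mm 11.6 deg 0.20: -0.0025 0.023 0.0006 -0.0004 -0.002 0.0007
```

```bash
python3 -m handwheel '-0.0025 0.023 0.0006 -0.0004 -0.002 0.0007 0;-0.0025 0.023 0.0006 -0.0004 -0.002 0.0007 0;-0.0025 0.023 0.0006 -0.0004 -0.002 0.0007 0;-0.0025 0.023 0.0006 -0.0004 -0.002 0.0007 0;-0.0025 0.023 0.0006 -0.0004 -0.002 0.0007 0;-0.0025 0.019 0.0006 -0.0004 -0.002 0.0007 0;0 0 0 0 0 0 0;0 0 0 0 0 0 0' | tail -5; python3 go.py 0.443 0.3045 0.001 86.4 2
```

```text
time: 6.48
tool_pos: [0.4427, 0.3075, -0.0001]
ee_rot: [-1.567, 0.039, -0.047]
force: [0.2, -0.2, -0.0]
opening: 0.0853
t 6.5 pos [ 4.427e-01  3.075e-01 -1.000e-04] phi 86.8 turn -0.4 j6 -1.03 open 0.0853
row mm 1.6 deg 0.28: 0.0005 -0.0011 -0.0029 -0.001 0.0024 0.0016
```

```bash
python3 -m handwheel '0.0005 -0.001 -0.0029 -0.001 0.0024 0.0016 0;0.0005 -0.001 -0.0029 -0.001 0.0024 0.0016 0.2;0 0 0 0 0 0 1;0 0 0 0 0 0 1;0 0 0 0 0 0 1;0 0 0 0 0 0 1;0 0 0 0 0 0 1;0 0 0 0 0 0 1;0 -0.01 0 0 0 0 1;0 -0.03 0 0 0 0 1;0 -0.06 0 0 0 0 1;0 -0.06 0 0 0 0 1;0 -0.06 0 0 0 0 1;0 0 0 0 0 0 1' | tail -5; python3 go.py 0.4625 -0.0398 0.11 -3.4 17 ; python3 m.py scene,side wide_board
```

```text
time: 7.65
tool_pos: [0.4429, 0.3042, 0.1176]
ee_rot: [-1.571, 0.051, -0.049]
force: [0.2, -0.8, 1.8]
opening: 0.0002
t 7.7 pos [0.4429 0.3042 0.1176] phi 86.4 turn -89.8 j6 -1.03 open 0.0002
row mm 22.5 deg 5.28: 0.034 0.0009 -0.0294 0.0001 0.0587 -0.0
wide_board both [0.4435 0.3038 1.544 ] err 0.79 | wide_board scene [0.445  0.3036 1.5557] err 0.61 [289. 176.]
wide_board side [0.4417 0.3047 1.5163] err 0.65 [295. 161.]
```

The jaws shut on nothing, so they missed the board, which hasn't moved. I'll go lower and let them close fully before lifting.

```bash
python3 -m handwheel '0 0 0 0 0 0 0;0 0 0 0 0 0 0;0 0 0 0 0 0 0;0 0 0 0 0 0 0;0 0 0 0 0 0 0;0 0 0 0 0 0 0;0 0 0 0 0 0 0;0 0 0 0 0 0 0;0 0 0 0 0 0 0;0 0 0 0 0 0 0' | tail -1;  python3 go.py 0.443 0.3045 -0.004 86.4 7
```

```text
opening: 0.0856
t 8.7 pos [0.439  0.302  0.1073] phi 86.4 turn 0.0 j6 -1.03 open 0.0856
row mm 15.9 deg 0.15: 0.0014 0.0318 0.001 0.0009 -0.0001 -0.0014
```

```bash
python3 -m handwheel '0.0014 0.0318 0.001 0.0009 0 -0.0014 0;0.0014 0.0318 0.001 0.0009 0 -0.0014 0;0.0014 0.0318 0.001 0.0009 0 -0.0014 0;0.0014 0.0318 0.001 0.0009 0 -0.0014 0;0.0014 0.0318 0.001 0.0009 0 -0.0014 0;0.0014 0.0318 0.001 0.0009 0 -0.0014 0;0.0014 0.026 0.001 0.0009 0 -0.0014 0;0 0 0 0 0 0 0' | tail -5; for i in 1 2; do python3 -m handwheel '0 0 0 0 0 0 0;0 0 0 0 0 0 0'|tail -5; done;python3 go.py 0.443 0.3045 -0.004 86.4 2
```

```text
time: 9.35
tool_pos: [0.4452, 0.3058, -0.0036]
ee_rot: [-1.566, 0.045, -0.055]
force: [-0.5, 0.2, -0.5]
opening: 0.085
time: 9.52
tool_pos: [0.4451, 0.3058, -0.0035]
ee_rot: [-1.567, 0.046, -0.054]
force: [1.1, -0.2, 0.0]
opening: 0.0853
time: 9.68
tool_pos: [0.4457, 0.3061, -0.002]
ee_rot: [-1.566, 0.045, -0.055]
force: [0.2, 0.6, 0.3]
opening: 0.0855
t 9.7 pos [ 0.4457  0.3061 -0.002 ] phi 86.4 turn 0.0 j6 -1.03 open 0.0855
row mm 1.9 deg 0.23: -0.0026 0.002 -0.0018 -0.0014 -0.0002 0.0021
```

```bash
python3 -m handwheel '-0.0026 0.003 -0.0018 -0.0014 0 0.002 0;-0.0026 0.002 -0.0018 -0.0014 0 0.002 1;0 0 0 0 0 0 1;0 0 0 0 0 0 1;0 0 0 0 0 0 1' | tail -5; python3 -m handwheel '0 0 0 0 0 0 1;0 0 0 0 0 0 1'|tail -5;python3 -m handwheel '0 0 0 0 0 0 1;0 0 0 0 0 0 1'|tail -5;python3 -m handwheel '0 0 0 0 0 0 1;0 0 0 0 0 0 1'|tail -5
```

```text
time: 10.1
tool_pos: [0.4435, 0.3048, -0.0027]
ee_rot: [-1.569, 0.048, -0.052]
force: [0.3, -0.0, 1.0]
opening: 0.0389
time: 10.27
tool_pos: [0.4435, 0.3048, -0.0026]
ee_rot: [-1.569, 0.048, -0.052]
force: [0.7, -0.0, 0.6]
opening: 0.0123
time: 10.43
tool_pos: [0.4436, 0.3048, -0.0026]
ee_rot: [-1.569, 0.048, -0.052]
force: [0.7, -0.0, 0.6]
opening: 0.0
time: 10.6
tool_pos: [0.4436, 0.3048, -0.0027]
ee_rot: [-1.569, 0.048, -0.052]
force: [-0.3, -0.3, -0.6]
opening: -0.0001
```

```bash
python3 - <<'E'
from h import *
a=shot("wrist")["img"][...,::-1];b=shot("side")["img"][60:260,180:420,::-1];c=shot("scene")["img"][60:260,180:420,::-1]
r=lambda i:cv2.resize(i,(400,300))
cv2.imwrite("pics/w3.png",np.vstack([np.hstack([r(b),r(c)]),np.hstack([r(a),r(a[150:400,170:470])])]))
E
```

```text
(no output)
```

View pics/w3.png

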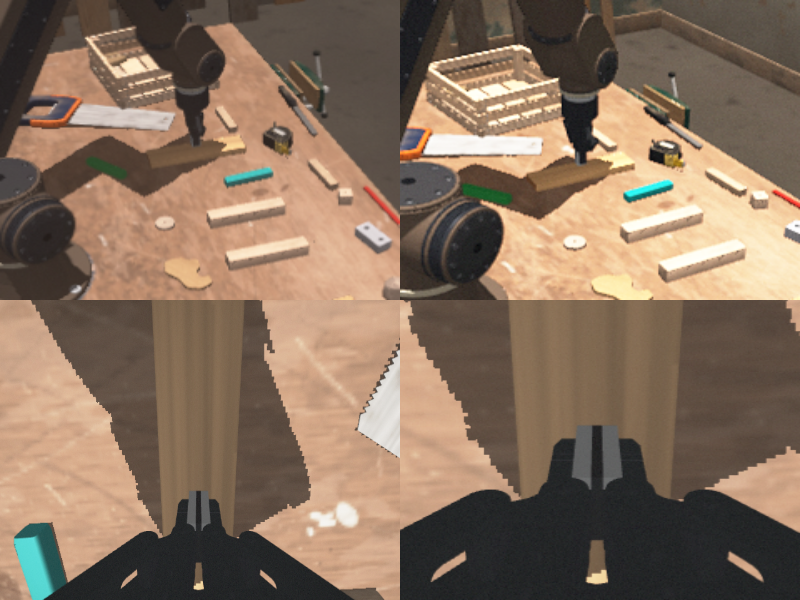

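```bash
python3 - <<'E'
from h import *
s=monitor.observe();print(s["tool_pos"],s["force"])
P={n:shot(n) for n in("wrist","scene","side")}
R=Ro.from_rotvec(s["ee_rot"]).as_matrix()
for n,p in P.items():
    for k in(0,-.019,-.03): print(n,k,np.round(proj(p,s["tool_pos"]+R@[0,k,0]),1))
for n in P:
    o=[o for o in outline_of(P[n],"wide_board")][:1]
    for z in(-.04,-.03,-.02,-.01,0,.01,.02): print(n,z,[ (np.round(a,4),round(e,2)) for a,e in [fit([(P[n],o[0]["pixels"])],dims("wide_board"),z)]])
c=lambda n,u,v:cv2.resize(P[n]["img"][v-50:v+50,u-65:u+65,::-1],(390,300),interpolation=2)
t=[proj(P[n],s["tool_pos"]).astype(int) for n in("scene","side")]
cv2.imwrite("pics/c4.png",np.hstack([c("scene",*t[0]),c("side",*t[1])]))
E
```

```text
[ 0.44353964  0.30477164 -0.0026865 ] [ 0.14850123 -0.53266322 -0.33869614]
wrist 0 [316.7 242.6]
wrist -0.019 [316.6 258.6]
wrist -0.03 [316.6 269.4]
scene 0 [288.4 176.9]
scene -0.019 [288.3 172.3]
scene -0.03 [288.3 169.6]
side 0 [297.9 163.1]
side -0.019 [297.7 159.2]
side -0.03 [297.5 157. ]
wrist -0.04 [(array([0.4286, 0.3051, 1.4943]), np.float64(60.48))]
wrist -0.03 [(array([0.4314, 0.3047, 1.4897]), np.float64(72.11))]
wrist -0.02 [(array([0.4345, 0.3042, 1.4819]), np.float64(85.05))]
wrist -0.01 [(array([0.438 , 0.3036, 1.4731]), np.float64(99.41))]
wrist 0 [(array([0.442 , 0.3032, 1.4714]), np.float64(115.32))]
wrist 0.01 [(array([0.4464, 0.3035, 1.4844]), np.float64(132.93))]
wrist 0.02 [(array([0.4512, 0.3036, 1.4957]), np.float64(152.39))]
scene -0.04 [(array([0.4706, 0.3599, 1.4505]), np.float64(0.72))]
scene -0.03 [(array([0.463 , 0.3455, 1.4683]), np.float64(0.44))]
scene -0.02 [(array([0.4554, 0.3311, 1.487 ]), np.float64(0.18))]
scene -0.01 [(array([0.4478, 0.3167, 1.5064]), np.float64(0.18))]
scene 0 [(array([0.4402, 0.3022, 1.5263]), np.float64(0.45))]
scene 0.01 [(array([0.4327, 0.2878, 1.5465]), np.float64(0.74))]
scene 0.02 [(array([0.4251, 0.2734, 1.5669]), np.float64(1.03))]
side -0.04 [(array([0.4535, 0.3528, 1.4565]), np.float64(2.57))]
side -0.03 [(array([0.45  , 0.3401, 1.4598]), np.float64(2.32))]
side -0.02 [(array([0.4465, 0.3273, 1.4631]), np.float64(2.06))]
side -0.01 [(array([0.443 , 0.3146, 1.4675]), np.float64(1.8))]
side 0 [(array([0.4395, 0.3019, 1.4718]), np.float64(1.52))]
side 0.01 [(array([0.436 , 0.2892, 1.477 ]), np.float64(1.24))]
side 0.02 [(array([0.4325, 0.2765, 1.4826]), np.float64(0.96))]
```

View pics/c4.png

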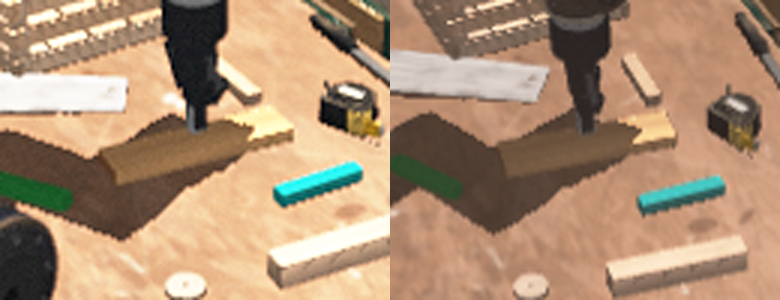

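The crops show the shut fingertips hovering about 20 mm above where the TCP should be, just over the board. I'll calibrate with a gentle touch.

```bash
for i in 1 2 3; do python3 -m handwheel '0 0.003 0 0 0 0 1;0 0.003 0 0 0 0 1;0 0 0 0 0 0 1'|sed -n '2p;4p' ; done
```

```text
tool_pos: [0.4436, 0.3048, -0.0059]
force: [0.4, 0.9, 0.3]
tool_pos: [0.4435, 0.3048, -0.0094]
force: [-1.2, 0.2, 0.1]
tool_pos: [0.4436, 0.3048, -0.0122]
force: [-1.0, 0.1, 4.1]
```

```bash
python3 -c "
from workcell import arm;print(arm.hold_point_z)"; python3 -m handwheel '0 -0.03 0 0 0 0 0;0 -0.05 0 0 0 0 0;0 -0.02 0 0 0 0 0;0 0 0 0 0 0 0;0 0 0 0 0 0 0;0 0 0 0 0 0 0;0 0 0 0 0 0 0;0 0 0 0 0 0 0;0 0 0 0 0 0 0;0 0 0 0 0 0 0'|tail -1;  python3 go.py 0.4435 0.3045 -0.032 86.4 6
```

```text
0.0187
opening: 0.0857
t 12.6 pos [0.442  0.3039 0.035 ] phi 86.4 turn 0.0 j6 -1.03 open 0.0857
row mm 11.2 deg 0.02: 0.0005 0.0223 0.0003 0.0001 -0.0001 -0.0002
```

```bash
python3 -m handwheel '0.0005 0.0223 0.0003 0 0 0 0;0.0005 0.0223 0.0003 0 0 0 0;0.0005 0.0223 0.0003 0 0 0 0;0.0005 0.0223 0.0003 0 0 0 0;0.0005 0.02 0.0003 0 0 0 0;0.0005 0.01 0.0003 0 0 0 0;0 0 0 0 0 0 0;0 0 0 0 0 0 0'|sed -n '2p;4p';  python3 go.py 0.4435 0.3045 -0.034 86.4 2
```

```text
tool_pos: [0.4423, 0.3039, -0.0337]
force: [-0.1, -0.8, 0.2]
t 13.3 pos [ 0.4423  0.3039 -0.0337] phi 86.3 turn 0.1 j6 -1.03 open 0.0852
row mm 0.7 deg 0.19: 0.0012 0.0003 0.0006 0.0011 -0.0003 -0.0017
```

```bash
python3 -m handwheel '0.0012 0 0.0006 0.001 0 -0.0017 1;0.0012 0 0.0006 0.001 0 -0.0017 1;0 0 0 0 0 0 1;0 0 0 0 0 0 1;0 0 0 0 0 0 1;0 0 0 0 0 0 1;0 0 0 0 0 0 1'|tail -5;python3 -m handwheel '0 0 0 0 0 0 1;0 0 0 0 0 0 1'|tail -5
```

```text
time: 13.88
tool_pos: [0.4444, 0.305, -0.0317]
ee_rot: [-1.569, 0.047, -0.053]
force: [0.6, 0.2, -1.6]
opening: 0.0564
time: 14.05
tool_pos: [0.4445, 0.305, -0.0316]
ee_rot: [-1.568, 0.047, -0.053]
force: [0.6, -0.4, -1.6]
opening: 0.0565
```

```bash
python3 -m handwheel '0 -0.01 0 0 0 0 1;0 -0.03 0 0 0 0 1;0 -0.06 0 0 0 0 1;0 -0.06 0 0 0 0 1;0 -0.04 0 0 0 0 1;0 -0.02 0 0 0 0 1;0 0 0 0 0 0 1'|tail -5;  python3 go.py 0.4625 -0.041 0.07 -3.4 18
```

```text
time: 14.63
tool_pos: [0.443, 0.3043, 0.0836]
ee_rot: [-1.57, 0.05, -0.05]
force: [0.8, -0.7, -1.5]
opening: 0.0567
t 14.6 pos [0.443  0.3043 0.0836] phi 86.3 turn -89.7 j6 -1.03 open 0.0567
row mm 21.3 deg 4.99: 0.0323 0.0015 -0.0278 -0.0 0.0554 0.0
```

```bash
python3 -m handwheel '0.0323 0.0015 -0.0278 0 0.0554 0 1;0.0323 0.0015 -0.0278 0 0.0554 0 1;0.0323 0.0015 -0.0278 0 0.0554 0 1;0.0323 0.0015 -0.0278 0 0.0554 0 1;0.0323 0.0015 -0.0278 0 0.0554 0 1;0.0323 0.0015 -0.0278 0 0.0554 0 1;0.0323 0.0015 -0.0278 0 0.0554 0 1;0.0323 0.0015 -0.0278 0 0.0554 0 1;0.0323 0.0015 -0.0278 0 0.0554 0 1;0.0323 0.0015 -0.0278 0 0.0554 0 1;0.0323 0.0015 -0.0278 0 0.0554 0 1;0.0323 0.0015 -0.0278 0 0.0554 0 1;0.0323 0.0015 -0.0278 0 0.0554 0 1;0.0323 0.0015 -0.0278 0 0.0554 0 1;0.0323 0.0015 -0.0278 0 0.0554 0 1;0.0323 0.0015 -0.0278 0 0.0554 0 1;0.0323 0.0015 -0.0278 0 0.05 0 1;0 0 0 0 0 0 1;0 0 0 0 0 0 1'|tail -4;  python3 go.py 0.4625 -0.041 0.03 -3.4 3
```

```text
tool_pos: [0.4623, -0.0372, 0.0603]
ee_rot: [-1.2, 1.245, -1.23]
force: [1.1, -0.4, -0.9]
opening: 0.0567
t 16.2 pos [ 0.4623 -0.0372  0.0603] phi -2.1 turn -1.3 j6 -0.18 open 0.0567
row mm 10.2 deg 0.49: 0.0025 0.0202 0.0004 0.0024 0.0048 -0.0001
```

```bash
python3 -m handwheel '0.0025 0.0202 0.0004 0.0024 0.0048 0 1;0.0025 0.0202 0.0004 0.0024 0.0048 0 1;0.0025 0.0202 0.0004 0.0024 0.0048 0 1;0 0 0 0 0 0 1;0 0 0 0 0 0 1'|tail -4;  python3 go.py 0.4625 -0.041 0.0005 -3.4 5; python3 - <<'E'
from h import *
p=shot("wrist");cv2.imwrite("pics/w5.png",p["img"][...,::-1])
E
```

```text
tool_pos: [0.4637, -0.0396, 0.0281]
ee_rot: [-1.182, 1.249, -1.249]
force: [0.9, -0.4, -1.8]
opening: 0.0567
t 16.6 pos [ 0.4637 -0.0396  0.0281] phi -3.1 turn -0.3 j6 -0.17 open 0.0567
row mm 5.5 deg 0.06: 0.0006 0.011 -0.0005 -0.0001 0.0007 -0.0001
```

View pics/w5.png

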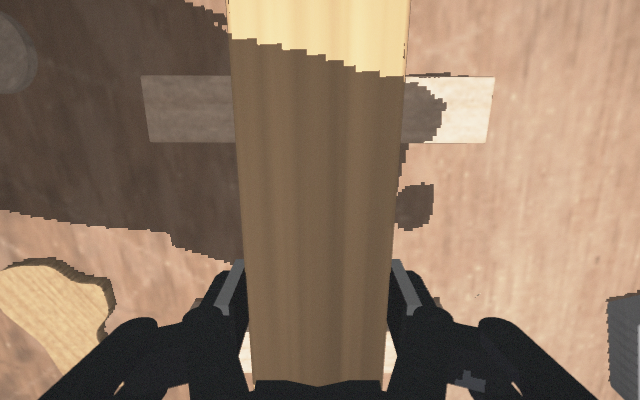

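The board is held square above bearer_b: the bearer's centre column is about 318 and the board's about 319.

```bash
python3 -m handwheel '0.0008 0.011 -0.0005 0 0.0008 0 1;0.0008 0.011 -0.0005 0 0.0008 0 1;0.0006 0.011 -0.0005 0 0.0007 0 1;0.0006 0.011 -0.0005 0 0.0007 0 1;0.0006 0.006 -0.0005 0 0.0007 0 1;0 0 0 0 0 0 1'|tail -4;  python3 go.py 0.4625 -0.041 -0.0005 -3.4 2
```

```text
tool_pos: [0.4634, -0.0406, 0.0018]
ee_rot: [-1.179, 1.249, -1.253]
force: [-0.3, 0.5, -2.0]
opening: 0.0567
t 17.2 pos [ 0.4634 -0.0406  0.0018] phi -3.3 turn -0.1 j6 -0.17 open 0.0567
row mm 1.2 deg 0.09: 0.0004 0.0022 -0.0008 -0.0009 0.0006 -0.0001
```

```bash
python3 -m handwheel '0.0004 0.0022 -0.0008 0 0 0 1;0.0004 0.0022 -0.0008 0 0 0 1;0 0.001 0 0 0 0 1;0 0 0 0 0 0 1'|tail -4; python3 -m handwheel '0 0 0 0 0 0 0;0 0 0 0 0 0 0;0 0 0 0 0 0 0;0 0 0 0 0 0 0;0 0 0 0 0 0 0;0 -0.02 0 0 0 0 0;0 -0.05 0 0 0 0 0;0 -0.08 0 0 0 0 0;0 -0.08 0 0 0 0 0;0 -0.08 0 0 0 0 0;0 -0.08 0 0 0 0 0;0 -0.06 0 0 0 0 0;0 0 0 0 0 0 0'|tail -4; python3 - <<'E'
from m import *
locate(["wrist"],["wide_board"],z={"wide_board":.031});locate(["scene","side"],["wide_board"],z={"wide_board":.031})
locate(["wrist"],["bearer_a","stick_1","steel_block","narrow_board"])
E
python3 go.py .6814 .1081 .05 0 10
```

```text
tool_pos: [0.4624, -0.0411, -0.0013]
ee_rot: [-1.18, 1.25, -1.252]
force: [-0.4, 0.6, -2.1]
opening: 0.0568
tool_pos: [0.4609, -0.0409, 0.2343]
ee_rot: [-1.181, 1.252, -1.251]
force: [0.4, 0.8, -0.0]
opening: 0.0851
wide_board wrist [ 0.4623 -0.0403 -0.0582] err 0.31 [320. 152.]
wide_board both [ 0.461  -0.0399 -0.0636] err 0.62 | wide_board scene [ 0.4617 -0.0393 -0.0646] err 0.41 [351. 216.]
wide_board side [ 0.4604 -0.0404 -0.0618] err 0.72 [330. 210.]
wide_board side [ 0.45   -0.3185 -1.3786] err 7.28 [361. 267.]
bearer_a wrist [0.4682 0.0317 1.5172] err 19.40 [355. 102.]
bearer_a wrist [ 0.1979 -0.2689  1.3541] err 16.44 [111. 340.]
bearer_a wrist [ 0.4592 -0.1088  1.5164] err 16.51 [350. 224.]
stick_1 wrist [0.6853 0.0808 0.7049] err 35.28 [538.  27.]
steel_block wrist [ 0.6802 -0.1376  0.2286] err 0.65 [513. 235.]
t 19.1 pos [ 0.459  -0.0406  0.2282] phi -3.3 turn 3.3 j6 -0.17 open 0.0854
row mm 32.1 deg 0.34: -0.0311 0.0354 0.0437 0.0006 -0.0037 -0.0002
```

```bash
python3 -m handwheel '-0.0311 0.0254 0.0437 0.0006 -0.0037 0 0;-0.0311 0.0254 0.0437 0.0006 -0.0037 0 0;-0.0311 0.0254 0.0437 0.0006 -0.0037 0 0;-0.0311 0.0254 0.0437 0.0006 -0.0037 0 0;-0.0311 0.0254 0.0437 0.0006 -0.0037 0 0;-0.0311 0.0254 0.0437 0.0006 -0.0037 0 0;-0.0311 0.0254 0.0437 0.0006 -0.0037 0 0;-0.0311 0.0254 0.0437 0.0006 -0.0037 0 0;-0.0311 0.0254 0.0437 0.0006 -0.0037 0 0;-0.0211 0.0254 0.0337 0.0006 -0.0037 0 0.3;0 0 0 0 0 0 0.4;0 0 0 0 0 0 0.4;0 0 0 0 0 0 0.4'|tail -4; python3 m.py wrist stick_1,steel_block;python3 go.py .6814 .1081 .05 0 3;python3 - <<'E'
from h import *
cv2.imwrite("pics/w6.png",shot("wrist")["img"][...,::-1])
E
```

```text
tool_pos: [0.6852, 0.1104, 0.0876]
ee_rot: [-1.213, 1.213, -1.204]
force: [0.5, -0.8, -0.1]
opening: 0.0511
stick_1 wrist [0.683  0.1112 0.0598] err 0.87 [316. 196.]
steel_block wrist [0.5178 0.0255 1.0452] err 9.47 [111. 300.]
t 20.4 pos [0.6854 0.11   0.089 ] phi 0.0 turn -0.0 j6 0.06 open 0.0513
row mm 13.1 deg 0.09: 0.0013 0.026 -0.0026 0.0009 0.0001 -0.0003
```

View pics/w6.png

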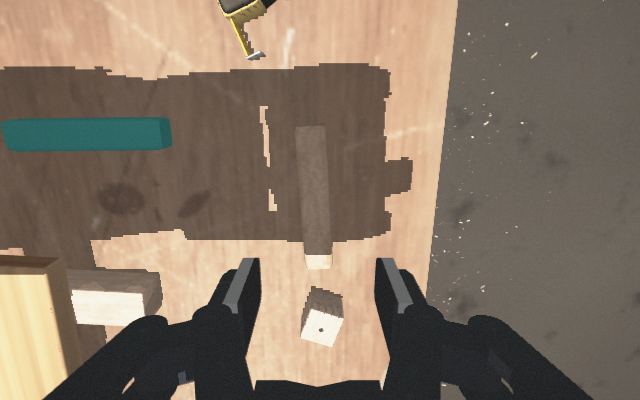

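```bash
python3 go.py .683 .111 -0.028 3 8
```

```text
t 20.4 pos [0.6856 0.1099 0.0892] phi 0.0 turn 3.0 j6 0.06 open 0.0511
row mm 14.7 deg 0.37: -0.0003 0.0293 -0.0006 0.0003 -0.0041 -0.0001
```

```bash
python3 -m handwheel '-0.0003 0.0293 -0.0006 0.0003 -0.0041 0 0.4;-0.0003 0.0293 -0.0006 0.0003 -0.0041 0 0.4;-0.0003 0.0293 -0.0006 0.0003 -0.0041 0 0.4;-0.0003 0.0293 -0.0006 0.0003 -0.0041 0 0.4;-0.0003 0.0293 -0.0006 0.0003 -0.0041 0 0.4;-0.0003 0.0293 -0.0006 0.0003 -0.0041 0 0.4;-0.0003 0.02 -0.0006 0.0003 -0.0041 0 0.4;0 0 0 0 0 0 0.4;0 0 0 0 0 0 0.4'|tail -4; python3 go.py .683 .111 -0.028 3 2
```

```text
tool_pos: [0.685, 0.1074, -0.0031]
ee_rot: [-1.219, 1.169, -1.182]
force: [0.3, -0.1, -0.6]
opening: 0.0514
t 21.2 pos [ 0.685   0.1074 -0.0031] phi 2.5 turn 0.5 j6 0.02 open 0.0514
row mm 12.6 deg 0.44: -0.0036 0.0249 -0.0021 -0.0039 -0.003 -0.0005
```

```bash
python3 -m handwheel '-0.0025 0.018 -0.0015 -0.002 -0.002 0 0.4;-0.0025 0.018 -0.0015 -0.002 -0.002 0 0.4;-0.0025 0.011 -0.0015 -0.002 0 0 0.4;0 0 0 0 0 0 0.4'|tail -4; python3 go.py .683 .111 -0.028 3 2
```

```text
tool_pos: [0.6839, 0.1112, -0.0258]
ee_rot: [-1.226, 1.169, -1.174]
force: [0.1, 0.4, 0.4]
opening: 0.0511
t 21.5 pos [ 0.6839  0.1112 -0.0258] phi 2.8 turn 0.2 j6 0.01 open 0.0511
row mm 1.2 deg 0.20: 0.0002 0.0022 -0.001 -0.0019 -0.001 -0.0005
```

```bash
python3 -m handwheel '0 0.002 -0.001 -0.001 -0.001 0 1;0 0.002 -0.001 -0.001 0 0 1;0 0 0 0 0 0 1;0 0 0 0 0 0 1;0 0 0 0 0 0 1;0 0 0 0 0 0 1'|tail -5;python3 -m handwheel '0 -0.01 0 0 0 0 1;0 -0.03 0 0 0 0 1;0 -0.06 0 0 0 0 1;0 -0.06 0 0 0 0 1;0 -0.05 0 0 0 0 1;0 -0.03 0 0 0 0 1;0 0 0 0 0 0 1'|tail -4; python3 go.py .4667 .0305 0.08 86.6 16;
```

```text
time: 22.02
tool_pos: [0.6834, 0.1115, -0.0271]
ee_rot: [-1.229, 1.169, -1.172]
force: [0.7, -0.2, 0.1]
opening: 0.0204
tool_pos: [0.6825, 0.1111, 0.1032]
ee_rot: [-1.229, 1.17, -1.172]
force: [-0.0, -0.0, -0.0]
opening: 0.0202
t 22.6 pos [0.6825 0.1111 0.1032] phi 2.9 turn 83.7 j6 0.01 open 0.0202
row mm 15.8 deg 5.23: -0.0116 0.0028 -0.0293 -0.0001 -0.0581 0.0
```

```bash
python3 -m handwheel '-0.0116 0.0028 -0.0293 0 -0.0581 0 1;-0.0116 0.0028 -0.0293 0 -0.0581 0 1;-0.0116 0.0028 -0.0293 0 -0.0581 0 1;-0.0116 0.0028 -0.0293 0 -0.0581 0 1;-0.0116 0.0028 -0.0293 0 -0.0581 0 1;-0.0116 0.0028 -0.0293 0 -0.0581 0 1;-0.0116 0.0028 -0.0293 0 -0.0581 0 1;-0.0116 0.0028 -0.0293 0 -0.0581 0 1;-0.0116 0.0028 -0.0293 0 -0.0581 0 1;-0.0116 0.0028 -0.0293 0 -0.0581 0 1;-0.0116 0.0028 -0.0293 0 -0.0581 0 1;-0.0116 0.0028 -0.0293 0 -0.0581 0 1;-0.0116 0.0028 -0.0293 0 -0.0581 0 1;-0.0116 0.0028 -0.0293 0 -0.0581 0 1;-0.0116 0.0028 -0.0293 0 -0.0581 0 1;-0.0116 0.0028 -0.0293 0 -0.05 0 1;0 0 0 0 0 0 1;0 0 0 0 0 0 1'|tail -4;  python3 go.py .4667 .0305 0.045 86.6 3
```

```text
tool_pos: [0.4575, 0.0222, 0.0823]
ee_rot: [-1.568, -0.006, -0.005]
force: [-0.4, 1.0, -0.1]
opening: 0.0205
t 24.1 pos [0.4575 0.0222 0.0823] phi 90.0 turn -3.4 j6 -1.67 open 0.0205
row mm 13.1 deg 1.15: 0.0059 0.0249 0.0056 -0.0006 0.0127 0.0015
```

```bash
python3 -m handwheel '0.0059 0.022 0.0056 0 0.0127 0.0015 1;0.0059 0.022 0.0056 0 0.0127 0.0015 1;0.0059 0.022 0.0056 0 0.0127 0.0015 1;0 0 0 0 0 0 1;0 0 0 0 0 0 1'|tail -4;  python3 go.py .4667 .0305 0.028 86.6 3
```

```text
tool_pos: [0.4692, 0.0327, 0.0494]
ee_rot: [-1.567, 0.054, -0.059]
force: [0.3, 0.1, -0.1]
opening: 0.0205
t 24.5 pos [0.4692 0.0327 0.0494] phi 85.9 turn 0.7 j6 -1.58 open 0.0205
row mm 7.2 deg 0.26: -0.0016 0.0143 -0.0016 -0.0006 -0.0027 0.0006
```

```bash
python3 -m handwheel '-0.0016 0.0143 -0.0016 0 -0.0027 0 1;-0.0016 0.0143 -0.0016 0 -0.0027 0 1;-0.0016 0.0143 -0.0016 0 -0.0027 0 1;0 0 0 0 0 0 1;0 0 0 0 0 0 1'|tail -4;  python3 go.py .4667 .0305 0.0235 86.6 2
```

```text
tool_pos: [0.4668, 0.0308, 0.0271]
ee_rot: [-1.568, 0.041, -0.049]
force: [-0.4, -0.2, -0.6]
opening: 0.0204
t 24.9 pos [0.4668 0.0308 0.0271] phi 86.7 turn -0.1 j6 -1.60 open 0.0204
row mm 1.8 deg 0.17: -0.0001 0.0036 -0.0003 -0.0009 0.0005 0.0016
```

```bash
python3 -m handwheel '0 0.0036 0 -0.0009 0 0.0016 1;0 0.0036 0 -0.0009 0 0.0016 1;0 0 0 0 0 0 1;0 0 0 0 0 0 1'|tail -4; python3 -m handwheel '0 0 0 0 0 0 0.4;0 0 0 0 0 0 0.4;0 0 0 0 0 0 0.4;0 0 0 0 0 0 0.4;0 -0.02 0 0 0 0 0.4;0 -0.05 0 0 0 0 0.4;0 -0.08 0 0 0 0 0.4;0 -0.08 0 0 0 0 0.4;0 -0.06 0 0 0 0 0.4;0 0 0 0 0 0 0.4'|tail -4; python3 - <<'E'
from m import *
locate(["wrist"],["stick_1"],z={"stick_1":.051})
E
python3 go.py .5583 .4128 .09 0 14
```

```text
tool_pos: [0.4669, 0.0306, 0.0235]
ee_rot: [-1.571, 0.046, -0.046]
force: [-0.3, 1.2, -0.3]
opening: 0.0202
tool_pos: [0.4661, 0.0307, 0.1739]
ee_rot: [-1.57, 0.05, -0.042]
force: [-0.0, 0.5, -0.6]
opening: 0.0515
stick_1 wrist [0.4675 0.0309 1.5234] err 1.19 [318. 187.]
stick_1 wrist [ 0.5026  0.1412 -1.5178] err 11.86 [443. 216.]
stick_1 wrist [ 0.5835  0.3321 -0.9788] err 142.76 [632. 243.]
t 26.2 pos [0.4645 0.0308 0.1698] phi 86.6 turn -86.6 j6 -1.59 open 0.0513
row mm 31.5 deg 6.19: -0.0307 0.0115 0.0538 0.0003 0.0688 -0.0004
```

```bash
python3 -m handwheel '-0.0307 0.0115 0.0538 0 0.0688 0 0.4;-0.0307 0.0115 0.0538 0 0.0688 0 0.4;-0.0307 0.0115 0.0538 0 0.0688 0 0.4;-0.0307 0.0115 0.0538 0 0.0688 0 0.4;-0.0307 0.0115 0.0538 0 0.0688 0 0.4;-0.0307 0.0115 0.0538 0 0.0688 0 0.4;-0.0307 0.0115 0.0538 0 0.0688 0 0.4;-0.0307 0.0115 0.0538 0 0.0688 0 0.4;-0.0307 0.0115 0.0538 0 0.0688 0 0.4;-0.0307 0.0115 0.0538 0 0.0688 0 0.4;-0.0307 0.0115 0.0538 0 0.0688 0 0.4;-0.0307 0.0115 0.0538 0 0.0688 0 0.4;-0.0307 0.0115 0.0538 0 0.0688 0 0.4;-0.0307 0.0115 0.0538 0 0.06 0 0.4;0 0 0 0 0 0 0.4;0 0 0 0 0 0 0.4'|tail -4; python3 m.py wrist stick_1; python3 go.py .5583 .4128 .09 -1 4
```

```text
tool_pos: [0.5556, 0.4181, 0.0463]
ee_rot: [-1.23, 1.282, -1.247]
force: [-0.8, -0.7, 0.2]
opening: 0.051
stick_1 wrist [0.5598 0.4195 0.0056] err 1.43 [323. 210.]
t 27.6 pos [0.5552 0.4175 0.0472] phi -3.6 turn 2.6 j6 0.60 open 0.0512
row mm 10.8 deg 0.98: 0.0025 -0.0214 0.001 0.0077 -0.007 0.0033
```

```bash
python3 go.py .5598 .419 -0.027 -0.5 7
```

```text
t 27.6 pos [0.5552 0.4175 0.0472] phi -3.6 turn 3.1 j6 0.60 open 0.0512
row mm 10.6 deg 0.61: -0.0007 0.0211 0.0019 0.0044 -0.0048 0.0019
```

```bash
python3 -m handwheel '-0.0007 0.0211 0.0019 0.0044 -0.0048 0.0019 0.4;-0.0007 0.0211 0.0019 0.0044 -0.0048 0.0019 0.4;-0.0007 0.0211 0.0019 0.0044 -0.0048 0.0019 0.4;-0.0007 0.0211 0.0019 0.0044 -0.0048 0.0019 0.4;-0.0007 0.0211 0.0019 0.0044 -0.0048 0.0019 0.4;-0.0007 0.017 0.0019 0.0044 -0.0048 0.0019 0.4;0 0.008 0 0 0 0 0.4;0 0 0 0 0 0 0.4'|tail -4; python3 go.py .5598 .419 -0.027 -0.5 2
```

```text
tool_pos: [0.5539, 0.4135, -0.0202]
ee_rot: [-1.213, 1.22, -1.214]
force: [-1.0, 0.1, 0.0]
opening: 0.0511
t 28.3 pos [ 0.5539  0.4135 -0.0202] phi -0.5 turn -0.0 j6 0.55 open 0.0511
row mm 5.3 deg 0.25: -0.0055 0.0068 0.0059 0.0025 0.0001 0.0011
```

```bash
python3 -m handwheel '-0.0055 0.0068 0.0059 0.0025 0 0.001 0.4;-0.0055 0.0068 0.0059 0.0025 0 0.001 0.4;0 0 0 0 0 0 0.4'|tail -4; python3 go.py .5598 .419 -0.027 -0.5 2
```

```text
tool_pos: [0.5603, 0.419, -0.0261]
ee_rot: [-1.204, 1.215, -1.216]
force: [-0.7, 0.3, -0.2]
opening: 0.0512
t 28.6 pos [ 0.5603  0.419  -0.0261] phi -0.5 turn -0.0 j6 0.56 open 0.0512
row mm 0.5 deg 0.04: 0.0 0.0009 -0.0005 -0.0004 0.0 -0.0002
```

```bash
python3 -m handwheel '0 0.001 0 0 0 0 1;0 0.001 0 0 0 0 1;0 0 0 0 0 0 1;0 0 0 0 0 0 1;0 0 0 0 0 0 1;0 0 0 0 0 0 1'|tail -5;python3 -m handwheel '0 -0.01 0 0 0 0 1;0 -0.03 0 0 0 0 1;0 -0.06 0 0 0 0 1;0 -0.06 0 0 0 0 1;0 -0.06 0 0 0 0 1;0 -0.05 0 0 0 0 1;0 -0.02 0 0 0 0 1;0 0 0 0 0 0 1'|tail -4; python3 go.py .4583 -.1101 0.1 86.6 18;
```

```text
time: 29.05
tool_pos: [0.561, 0.4196, -0.0257]
ee_rot: [-1.202, 1.214, -1.216]
force: [0.4, -0.3, -1.5]
opening: 0.0204
tool_pos: [0.5598, 0.4189, 0.1311]
ee_rot: [-1.202, 1.214, -1.216]
force: [-0.2, -0.6, -0.6]
opening: 0.0206
t 29.7 pos [0.5598 0.4189 0.1311] phi -0.5 turn 87.1 j6 0.56 open 0.0206
row mm 33.0 deg 4.84: 0.0411 0.0034 -0.0517 -0.0001 -0.0538 0.0
```

```bash
python3 -m handwheel '0.0411 -0.004 -0.0517 0 -0.0538 0 1;0.0411 -0.004 -0.0517 0 -0.0538 0 1;0.0411 -0.004 -0.0517 0 -0.0538 0 1;0.0411 -0.004 -0.0517 0 -0.0538 0 1;0.0411 -0.004 -0.0517 0 -0.0538 0 1;0.0411 -0.004 -0.0517 0 -0.0538 0 1;0.0411 -0.004 -0.0517 0 -0.0538 0 1;0.0411 -0.004 -0.0517 0 -0.0538 0 1;0.0411 -0.004 -0.0517 0 -0.0538 0 1'|tail -4; python3 go.py .4583 -.1101 0.1 86.6 9
```

```text
tool_pos: [0.3949, 0.1666, 0.141]
ee_rot: [-1.486, 0.613, -0.606]
force: [1.6, -0.8, -0.4]
opening: 0.0205
t 30.5 pos [0.3949 0.1666 0.141 ] phi 45.3 turn 41.3 j6 -0.55 open 0.0205
row mm 32.5 deg 4.58: 0.0408 0.0091 -0.0499 0.0002 -0.0509 -0.0003
```

```bash
python3 -m handwheel '0.0408 0.003 -0.0499 0 -0.0509 0 1;0.0408 0.003 -0.0499 0 -0.0509 0 1;0.0408 0.003 -0.0499 0 -0.0509 0 1;0.0408 0.003 -0.0499 0 -0.0509 0 1;0.0408 0.003 -0.0499 0 -0.0509 0 1;0.0408 0.003 -0.0499 0 -0.0509 0 1;0.0408 0.003 -0.0499 0 -0.0509 0 1;0.0408 0.003 -0.0499 0 -0.0509 0 1;0.03 0.003 -0.04 0 -0.0409 0 1;0 0 0 0 0 0 1;0 0 0 0 0 0 1'|tail -4; python3 go.py .4583 -.1101 0.055 86.6 5
```

```text
tool_pos: [0.4499, -0.1203, 0.1191]
ee_rot: [-1.569, 0.044, -0.016]
force: [-0.1, -0.4, -0.9]
opening: 0.0204
t 31.4 pos [ 0.4499 -0.1203  0.1191] phi 87.8 turn -1.2 j6 -1.93 open 0.0204
row mm 13.1 deg 0.32: 0.0034 0.0256 0.0042 -0.0001 0.0028 -0.0023
```

```bash
python3 -m handwheel '0.0034 0.0256 0.0042 0 0.0028 -0.0023 1;0.0034 0.0256 0.0042 0 0.0028 -0.0023 1;0.0034 0.0256 0.0042 0 0.0028 -0.0023 1;0.0034 0.0256 0.0042 0 0.0028 -0.0023 1;0.0034 0.0256 0.0042 0 0.0028 -0.0023 1;0 0 0 0 0 0 1;0 0 0 0 0 0 1'|tail -4;  python3 go.py .4583 -.1101 0.03 86.6 3
```

```text
tool_pos: [0.4534, -0.1041, 0.0505]
ee_rot: [-1.567, 0.055, -0.047]
force: [0.0, 0.1, -0.4]
opening: 0.0202
t 32.0 pos [ 0.4534 -0.1041  0.0505] phi 86.3 turn 0.3 j6 -1.88 open 0.0202
row mm 7.3 deg 0.16: 0.0036 0.0136 -0.0038 -0.0006 -0.0012 -0.0012
```

```bash
python3 -m handwheel '0.0036 0.0136 -0.0038 -0.0006 -0.0012 -0.0012 1;0.0036 0.0136 -0.0038 -0.0006 -0.0012 -0.0012 1;0.0036 0.0136 -0.0038 -0.0006 -0.0012 -0.0012 1;0 0 0 0 0 0 1;0 0 0 0 0 0 1'|tail -4;  python3 go.py .4583 -.1101 0.0255 86.6 2
```

```text
tool_pos: [0.4588, -0.11, 0.0297]
ee_rot: [-1.571, 0.044, -0.047]
force: [-0.4, 0.4, -0.5]
opening: 0.0203
t 32.4 pos [ 0.4588 -0.11    0.0297] phi 86.7 turn -0.1 j6 -1.89 open 0.0203
row mm 2.1 deg 0.07: -0.0005 0.0042 -0.0001 0.0002 0.0005 0.0006
```

```bash
python3 -m handwheel '-0.0005 0.0042 0 0 0 0.0006 1;-0.0005 0.0042 0 0 0 0.0006 1;0 0 0 0 0 0 1;0 0 0 0 0 0 1'|tail -4; python3 -m handwheel '0 0 0 0 0 0 0.4;0 0 0 0 0 0 0.4;0 0 0 0 0 0 0.4;0 0 0 0 0 0 0.4;0 -0.02 0 0 0 0 0.4;0 -0.05 0 0 0 0 0.4;0 -0.08 0 0 0 0 0.4;0 -0.08 0 0 0 0 0.4;0 -0.06 0 0 0 0 0.4;0 0 0 0 0 0 0.4'|tail -4; python3 - <<'E'
from m import *
locate(["wrist"],["stick_1"],z={"stick_1":.051})
locate(["wrist"],["narrow_board"])
E
python3 go.py .4595 -.2988 .09 91 14
```

```text
tool_pos: [0.4584, -0.1103, 0.0254]
ee_rot: [-1.571, 0.046, -0.046]
force: [-0.1, -0.2, -0.6]
opening: 0.0204
tool_pos: [0.4574, -0.1098, 0.1758]
ee_rot: [-1.569, 0.049, -0.043]
force: [-0.1, -0.3, 0.0]
opening: 0.0509
stick_1 wrist [ 0.4574 -0.1099  1.5169] err 1.15 [315. 185.]
stick_1 wrist [0.4667 0.0311 1.5253] err 1.24 [485. 184.]
stick_1 wrist [ 0.5012  0.1203 -1.4724] err 11.03 [579. 214.]
narrow_board wrist [ 0.4595 -0.2995 -1.5655] err 0.21 [126. 180.]
t 33.8 pos [ 0.455  -0.109   0.1698] phi 86.6 turn 4.4 j6 -1.89 open 0.0512
row mm 14.7 deg 0.32: 0.0014 0.0113 -0.0271 -0.0002 -0.0035 -0.0006
```

```bash
python3 -m handwheel '0.003 0.0158 -0.0381 0 -0.0045 0 0.1;0.003 0.0158 -0.0381 0 -0.0045 0 0.1;0.003 0.0158 -0.0381 0 -0.0045 0 0.1;0.003 0.0158 -0.0381 0 -0.0045 0 0.1;0.003 0.0158 -0.0381 0 -0.0045 0 0.1;0.003 0.0158 -0.0381 0 -0.0045 0 0.1;0.003 0.0158 -0.0381 0 -0.0045 0 0.1;0.003 0.0158 -0.0381 0 -0.0045 0 0.1;0.003 0.0158 -0.0381 0 -0.0045 0 0.1;0.003 0.0158 -0.0381 0 -0.0045 0 0.1;0 0 0 0 0 0 0.1;0 0 0 0 0 0 0.1'|tail -4; python3 m.py wrist narrow_board;python3 go.py .4595 -.2995 0.02 90.2 4
```

```text
tool_pos: [0.455, -0.3019, 0.0629]
ee_rot: [-1.545, 0.02, 0.046]
force: [-0.0, -0.9, -0.3]
opening: 0.0766
narrow_board wrist [ 0.4593 -0.2993 -1.5635] err 1.14 [316. 200.]
t 34.9 pos [ 0.4553 -0.3014  0.0637] phi 91.0 turn -0.8 j6 -2.28 open 0.0766
row mm 11.0 deg 0.72: 0.0027 0.0218 0.0006 -0.004 0.0023 -0.0066
```

```bash
python3 -m handwheel '0.0014 0.0218 0.0006 -0.002 0.0012 -0.0033 0.1;0.0014 0.0218 0.0006 -0.002 0.0012 -0.0033 0.1;0.0014 0.0218 0.0006 -0.002 0.0012 -0.0033 0.1;0.0014 0.0218 0.0006 -0.002 0.0012 -0.0033 0.1;0.0014 0.0218 0.0006 -0.002 0.0012 -0.0033 0.1;0.0014 0.0218 0.0006 -0.002 0.0012 -0.0033 0.1;0.0014 0.0218 0.0006 -0.002 0 -0.0033 0.1;0.0014 0.0108 0.0006 -0.002 0 -0.0033 0.1;0 0 0 0 0 0 0.1;0 0 0 0 0 0 0.1'|tail -4;python3 go.py .4595 -.2995 -0.031 90.2 2
```

```text
tool_pos: [0.4601, -0.289, -0.0187]
ee_rot: [-1.572, -0.013, 0.008]
force: [-0.4, 0.8, -0.0]
opening: 0.077
t 35.7 pos [ 0.4601 -0.289  -0.0187] phi 90.8 turn -0.6 j6 -2.27 open 0.0770
row mm 8.1 deg 0.29: -0.0008 0.0123 -0.0104 0.0004 0.0031 0.001
```

```bash
python3 -m handwheel '0 0.004 -0.0104 0 0.003 0 0.1;-0.0008 0.0083 -0.0104 0 0.003 0 0.1;0 0.0083 0 0 0 0 0.1;0 0.003 0 0 0 0 0.1;0 0 0 0 0 0 0.1'|tail -4;python3 go.py .4595 -.2995 -0.031 90.2 2
```

```text
tool_pos: [0.4609, -0.3012, -0.0295]
ee_rot: [-1.574, -0.007, -0.002]
force: [-0.4, 0.6, 1.2]
opening: 0.0767
t 36.1 pos [ 0.4609 -0.3012 -0.0295] phi 90.2 turn 0.0 j6 -2.27 open 0.0767
row mm 1.3 deg 0.19: -0.0014 0.0015 0.0017 0.0011 -0.0002 0.0017
```

```bash
python3 -m handwheel '-0.0014 0.0015 0.0017 0.001 0 0.0017 1;-0.0014 0.0015 0.0017 0.001 0 0.0017 1;0 0 0 0 0 0 1;0 0 0 0 0 0 1;0 0 0 0 0 0 1;0 0 0 0 0 0 1;0 0 0 0 0 0 1'|tail -5;python3 -m handwheel '0 -0.01 0 0 0 0 1;0 -0.03 0 0 0 0 1;0 -0.06 0 0 0 0 1;0 -0.08 0 0 0 0 1;0 -0.08 0 0 0 0 1;0 -0.06 0 0 0 0 1;0 -0.02 0 0 0 0 1;0 0 0 0 0 0 1'|tail -4; python3 go.py .4625 -.0398 0.13 -3.4 17
```

```text
time: 36.68
tool_pos: [0.4592, -0.2992, -0.0308]
ee_rot: [-1.571, -0.002, 0.002]
force: [-0.1, 0.0, -0.9]
opening: 0.0386
tool_pos: [0.4582, -0.2982, 0.1474]
ee_rot: [-1.567, 0.001, 0.005]
force: [-0.5, 0.2, -0.8]
opening: 0.0388
t 37.4 pos [ 0.4582 -0.2982  0.1474] phi 90.2 turn 86.4 j6 -2.27 open 0.0388
row mm 16.8 deg 5.08: 0.0223 0.0021 0.0249 -0.0002 -0.0565 -0.0
```

```bash
python3 go.py .4625 -.0398 0.13 -3.4 18 -180
```

```text
t 37.4 pos [ 0.4582 -0.2982  0.1474] phi 90.2 turn -93.6 j6 -2.27 open 0.0388
row mm 16.1 deg 5.20: -0.0219 0.002 0.0235 0.0 0.0578 -0.0002
```

```bash
python3 -m handwheel '-0.0219 0 0.0235 0 0.0578 0 1;-0.0219 0 0.0235 0 0.0578 0 1;-0.0219 0 0.0235 0 0.0578 0 1;-0.0219 0 0.0235 0 0.0578 0 1;-0.0219 0 0.0235 0 0.0578 0 1;-0.0219 0 0.0235 0 0.0578 0 1;-0.0219 0 0.0235 0 0.0578 0 1;-0.0219 0 0.0235 0 0.0578 0 1;-0.0219 0 0.0235 0 0.0578 0 1;-0.0219 0 0.0235 0 0.0578 0 1;-0.0219 0 0.0235 0 0.0578 0 1;-0.0219 0 0.0235 0 0.0578 0 1;-0.0219 0 0.0235 0 0.0578 0 1;-0.0219 0 0.0235 0 0.0578 0 1;-0.0219 0 0.0235 0 0.0578 0 1;-0.0219 0 0.0235 0 0.0578 0 1;-0.0219 0 0.0235 0 0.0578 0 1;-0.015 0 0.015 0 0.05 0 1;0 0 0 0 0 0 1;0 0 0 0 0 0 1'|tail -4; python3 go.py .4625 -.0398 0.08 -3.4 4
```

```text
tool_pos: [0.4574, -0.0312, 0.1341]
ee_rot: [-1.157, 1.328, -1.284]
force: [0.4, -0.2, -0.6]
opening: 0.0385
t 39.0 pos [ 0.4574 -0.0312  0.1341] phi -7.4 turn 4.0 j6 -0.09 open 0.0385
row mm 13.8 deg 1.08: 0.0042 0.027 0.0034 0.0041 -0.0112 -0.0015
```

```bash
python3 -m handwheel '0.0042 0.027 0.0034 0.0041 -0.0112 -0.0015 1;0.0042 0.027 0.0034 0.0041 -0.0112 -0.0015 1;0.0042 0.027 0.0034 0.0041 -0.0112 -0.0015 1;0.0042 0.027 0.0034 0.0041 -0.0112 -0.0015 1;0 0 0 0 0 0 1;0 0 0 0 0 0 1'|tail -4; python3 go.py .4625 -.0398 0.05 -3.4 4
```

```text
tool_pos: [0.4587, -0.0424, 0.0766]
ee_rot: [-1.191, 1.242, -1.238]
force: [0.4, -0.2, -0.7]
opening: 0.0386
t 39.5 pos [ 0.4587 -0.0424  0.0766] phi -2.4 turn -1.0 j6 -0.19 open 0.0386
row mm 6.7 deg 0.26: -0.0014 0.0133 0.0018 0.0005 0.0028 -0.0
```

```bash
python3 -m handwheel '-0.0014 0.0133 0.0018 0 0.0028 0 1;-0.0014 0.0133 0.0018 0 0.0028 0 1;-0.0014 0.0133 0.0018 0 0.0028 0 1;-0.0014 0.0133 0.0018 0 0.0028 0 1;0 0 0 0 0 0 1;0 0 0 0 0 0 1'|tail -4; python3 go.py .4625 -.0398 0.04 -3.4 2
```

```text
tool_pos: [0.4628, -0.0401, 0.049]
ee_rot: [-1.181, 1.255, -1.253]
force: [-0.3, 0.0, -0.3]
opening: 0.0384
t 40.0 pos [ 0.4628 -0.0401  0.049 ] phi -3.5 turn 0.1 j6 -0.17 open 0.0384
row mm 4.5 deg 0.05: -0.0003 0.009 -0.0003 0.0005 -0.0003 0.0
```

```bash
python3 -m handwheel '-0.0003 0.007 -0.0003 0 0 0 1;-0.0003 0.006 0 0 0 0 1;0 0.004 0 0 0 0 1;0 0 0 0 0 0 1'|tail -4;python3 go.py .4625 -.0398 0.0395 -3.4 2
```

```text
tool_pos: [0.463, -0.0396, 0.0402]
ee_rot: [-1.181, 1.253, -1.253]
force: [-0.3, 0.7, 0.7]
opening: 0.0384
t 40.4 pos [ 0.463  -0.0396  0.0402] phi -3.4 turn 0.0 j6 -0.17 open 0.0384
row mm 0.4 deg 0.02: 0.0002 0.0007 -0.0005 0.0001 -0.0002 0.0001
```

Steel block next, at about (0.680, -0.137) with yaw 0.23.

```bash
python3 -m handwheel '0 0.0005 0 0 0 0 1;0 0 0 0 0 0 0.25;0 0 0 0 0 0 0.25;0 0 0 0 0 0 0.25;0 0 0 0 0 0 0.25;0 0 0 0 0 0 0.25;0 -0.02 0 0 0 0 0.25;0 -0.05 0 0 0 0 0.25;0 -0.08 0 0 0 0 0.25;0 -0.08 0 0 0 0 0.25;0 -0.06 0 0 0 0 0.25;0 0 0 0 0 0 0.25'|tail -4; python3 - <<'E'
from m import *
locate(["wrist"],["narrow_board","stick_1"],z={"narrow_board":.071,"stick_1":.051})
locate(["scene","side"],["narrow_board"],z={"narrow_board":.071})
locate(["wrist"],["steel_block"])
cv2.imwrite("pics/w7.png",shot("wrist")["img"][...,::-1])
E
python3 go.py .68 -.137 .07 13.2 10
```

```text
tool_pos: [0.4622, -0.0395, 0.1898]
ee_rot: [-1.184, 1.258, -1.25]
force: [0.6, -0.6, -0.0]
opening: 0.0639
narrow_board wrist [ 0.4631 -0.04   -0.0543] err 0.12 [319. 173.]
stick_1 wrist [ 0.4581 -0.1092  1.5181] err 14.40 [294. 257.]
stick_1 wrist [0.4685 0.0317 1.5194] err 16.55 [349. 100.]
narrow_board both [ 0.4625 -0.0438 -0.0875] err 1.37 | narrow_board scene [ 0.4637 -0.0454 -0.0977] err 1.19 [357. 208.]
narrow_board side [ 0.4611 -0.0413 -0.0726] err 1.12 [333. 201.]
steel_block wrist [ 0.68   -0.1374  0.2313] err 1.18 [532. 252.]
t 41.9 pos [ 0.4601 -0.0391  0.1841] phi -3.4 turn 16.6 j6 -0.17 open 0.0641
row mm 26.7 deg 1.67: 0.0228 0.0224 0.0428 0.0009 -0.0185 -0.0003
```

View pics/w7.png

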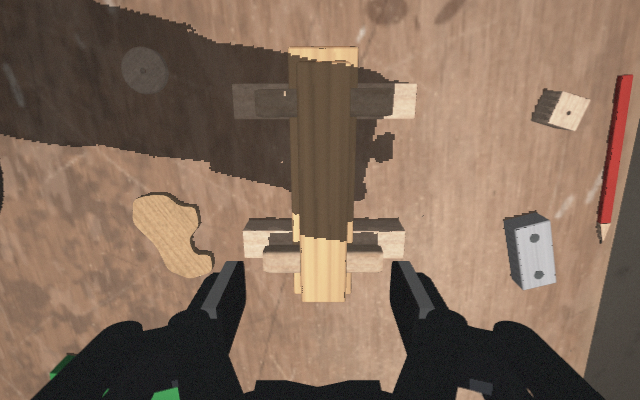

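```bash
python3 -m handwheel '0.0228 0.0204 0.0428 0.0009 -0.0185 0 0.25;0.0228 0.0204 0.0428 0.0009 -0.0185 0 0.25;0.0228 0.0204 0.0428 0.0009 -0.0185 0 0.25;0.0228 0.0204 0.0428 0.0009 -0.0185 0 0.25;0.0228 0.0204 0.0428 0.0009 -0.0185 0 0.25;0.0228 0.0204 0.0428 0.0009 -0.0185 0 0.25;0.0228 0.0204 0.0428 0.0009 -0.0185 0 0.25;0.0228 0.0204 0.0428 0.0009 -0.0185 0 0.25;0.0228 0.0204 0.0428 0.0009 -0.0185 0 0.25;0.0128 0.0204 0.0328 0.0009 -0.0155 0 0.25;0 0 0 0 0 0 0.25;0 0 0 0 0 0 0.25'|tail -4; python3 m.py wrist steel_block; python3 go.py .68 -.137 .02 13.2 4
```

```text
tool_pos: [0.6818, -0.1361, 0.0668]
ee_rot: [-1.313, 1.04, -1.022]
force: [-0.2, -0.1, 1.0]
opening: 0.064
steel_block wrist [ 0.68   -0.1375  0.2329] err 1.05 [317. 213.]
t 43.0 pos [ 0.6812 -0.1359  0.0676] phi 13.7 turn -0.5 j6 -0.54 open 0.0640
row mm 11.9 deg 0.20: 0.0005 0.0238 -0.0006 0.001 0.0015 -0.0014
```

```bash
python3 -m handwheel '0.0005 0.0238 -0.0006 0.001 0.0015 -0.0014 0.25;0.0005 0.0238 -0.0006 0.001 0.0015 -0.0014 0.25;0.0005 0.0238 -0.0006 0.001 0.0015 -0.0014 0.25;0.0005 0.0238 -0.0006 0.001 0.0015 -0.0014 0.25;0 0.0238 0 0 0 0 0.25;0 0.0238 0 0 0 0 0.25;0 0.0238 0 0 0 0 0.25;0 0.0138 0 0 0 0 0.25;0 0 0 0 0 0 0.25;0 0 0 0 0 0 0.25'|tail -4; python3 go.py .68 -.1375 -.025 13.2 2
```

```text
tool_pos: [0.6777, -0.136, -0.0244]
ee_rot: [-1.307, 1.036, -1.043]
force: [-0.3, 0.3, 1.0]
opening: 0.064
t 43.8 pos [ 0.6777 -0.136  -0.0244] phi 13.1 turn 0.1 j6 -0.52 open 0.0640
row mm 1.4 deg 0.14: 0.002 0.0006 0.0018 -0.0011 -0.0006 0.0008
```

```bash
python3 -m handwheel '0.002 0.0006 0.0018 -0.001 0 0.0008 1;0.002 0.0006 0.0018 -0.001 0 0.0008 1;0 0 0 0 0 0 1;0 0 0 0 0 0 1;0 0 0 0 0 0 1;0 0 0 0 0 0 1;0 0 0 0 0 0 1'|tail -5;python3 -m handwheel '0 -0.01 0 0 0 0 1;0 -0.03 0 0 0 0 1;0 -0.06 0 0 0 0 1;0 -0.08 0 0 0 0 1;0 -0.08 0 0 0 0 1;0 -0.06 0 0 0 0 1;0 -0.02 0 0 0 0 1;0 0 0 0 0 0 1'|tail -4; python3 go.py .4628 -.0399 0.13 -3.4 12
```

```text
time: 44.37
tool_pos: [0.6805, -0.1378, -0.024]
ee_rot: [-1.308, 1.039, -1.04]
force: [-0.4, -0.1, -1.6]
opening: 0.0347
tool_pos: [0.6788, -0.1373, 0.1574]
ee_rot: [-1.309, 1.042, -1.037]
force: [-0.3, -0.4, -4.0]
opening: 0.0349
t 45.0 pos [ 0.6788 -0.1373  0.1574] phi 13.1 turn -16.5 j6 -0.52 open 0.0349
row mm 19.9 deg 1.37: -0.0197 0.0046 -0.0344 0.0001 0.0153 -0.0001
```

```bash
python3 -m handwheel '-0.0197 0.0036 -0.0344 0 0.0153 0 1;-0.0197 0.0036 -0.0344 0 0.0153 0 1;-0.0197 0.0036 -0.0344 0 0.0153 0 1;-0.0197 0.0036 -0.0344 0 0.0153 0 1;-0.0197 0.0036 -0.0344 0 0.0153 0 1;-0.0197 0.0036 -0.0344 0 0.0153 0 1;-0.0197 0.0036 -0.0344 0 0.0153 0 1;-0.0197 0.0036 -0.0344 0 0.0153 0 1;-0.0197 0.0036 -0.0344 0 0.0153 0 1;-0.0197 0.0036 -0.0344 0 0.0153 0 1;-0.0197 0.0036 -0.0344 0 0.0153 0 1;-0.0127 0.0036 -0.0244 0 0.0103 0 1;0 0 0 0 0 0 1;0 0 0 0 0 0 1'|tail -4; python3 go.py .4628 -.0399 0.085 -3.4 5
```

```text
tool_pos: [0.4465, -0.0357, 0.1196]
ee_rot: [-1.192, 1.282, -1.24]
force: [0.4, 0.1, -4.4]
opening: 0.0345
t 46.2 pos [ 0.4465 -0.0357  0.1196] phi -3.8 turn 0.4 j6 -0.16 open 0.0345
row mm 7.7 deg 0.33: 0.0013 0.0137 0.0068 0.0035 -0.001 -0.0007
```

```bash
python3 -m handwheel '0.0013 0.0137 0.0068 0.0035 -0.001 -0.0007 1;0.0013 0.0137 0.0068 0.0035 -0.001 -0.0007 1;0.0013 0.0137 0.0068 0.0035 -0.001 -0.0007 1;0.0013 0.0137 0.0068 0.0035 -0.001 -0.0007 1;0.0013 0.0137 0.0068 0.0035 -0.001 -0.0007 1;0 0 0 0 0 0 1;0 0 0 0 0 0 1'|tail -4; python3 go.py .4628 -.0399 0.071 -3.4 3
```

```text
tool_pos: [0.4665, -0.0417, 0.0787]
ee_rot: [-1.18, 1.251, -1.253]
force: [0.0, 0.4, -4.6]
opening: 0.0345
t 46.8 pos [ 0.4665 -0.0417  0.0787] phi -3.3 turn -0.1 j6 -0.17 open 0.0345
row mm 2.9 deg 0.04: -0.0011 0.0051 -0.0025 -0.0003 0.0003 0.0
```

```bash
python3 -m handwheel '-0.0011 0.0051 -0.0025 0 0 0 1;-0.0011 0.0051 -0.0025 0 0 0 1;-0.0011 0.0051 -0.0025 0 0 0 1;0 0 0 0 0 0 1'|tail -4; python3 go.py .4628 -.0399 0.065 -3.4 2;python3 -c "
from workcell import get_image;import cv2;cv2.imwrite('pics/w8.png',get_image('wrist')['img'][...,::-1])"
```

```text
tool_pos: [0.4626, -0.0398, 0.0705]
ee_rot: [-1.18, 1.251, -1.253]
force: [-0.1, 0.5, -4.9]
opening: 0.0347
t 47.1 pos [ 0.4626 -0.0398  0.0705] phi -3.3 turn -0.1 j6 -0.17 open 0.0347
row mm 2.7 deg 0.05: 0.0001 0.0055 0.0002 -0.0004 0.0004 0.0001
```

View pics/w8.png

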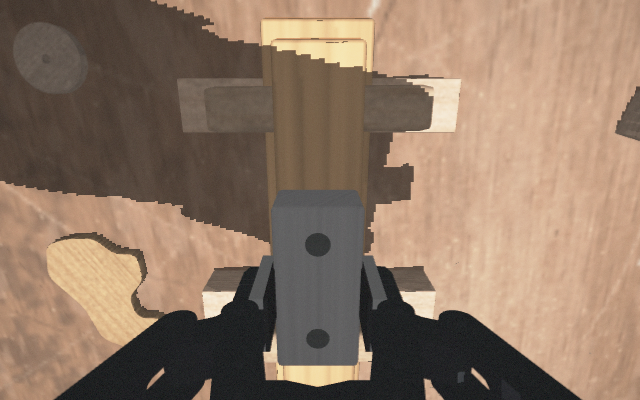

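The block is held square, centred on the narrow board (columns 272–362 against the board's 272–368).

```bash
python3 -m handwheel '0 0.005 0 0 0 0 1;0 0.005 0 0 0 0 1;0 0 0 0 0 0 1'|sed -n '2p;4p'; python3 -m handwheel '0 0.002 0 0 0 0 1;0 0 0 0 0 0 1'|sed -n '2p;4p'
```

```text
tool_pos: [0.4631, -0.0398, 0.0658]
force: [-0.3, 0.7, -3.7]
tool_pos: [0.4632, -0.0399, 0.0649]
force: [-0.4, -0.5, -3.0]
```

```bash
python3 -m handwheel '0 0.002 0 0 0 0 1;0 0 0 0 0 0 1'|sed -n '2p;4p';python3 -m handwheel '0 0.001 0 0 0 0 1;0 0 0 0 0 0 1'|sed -n '2p;4p'
```

```text
tool_pos: [0.4634, -0.0399, 0.0652]
force: [-1.3, 0.2, -4.8]
tool_pos: [0.4636, -0.04, 0.065]
force: [-1.0, -0.3, -2.9]
```

```bash
python3 -m handwheel '0 0.002 -0.001 0 0 0 1;0 0.002 0 0 0 0 1'|sed -n '2p;4p';python3 -m handwheel '0 0 0 0 0 0 0.3;0 0 0 0 0 0 0.3;0 0 0 0 0 0 0.3;0 0 0 0 0 0 0.3;0 0 0 0 0 0 0.3;0 -0.02 0 0 0 0 0.3;0 -0.04 0 0 0 0 0.3;0 -0.06 0 0 0 0 0.3;0 -0.08 0 0 0 0 0.3;0 -0.08 0 0 0 0 0.3;0 -0.04 0 0 0 0 0.3;0 0 0 0 0 0 0.3;0 0 0 0 0 0 0.3'|tail -4; python3 - <<'E'
from m import *
locate(["wrist"],["steel_block","narrow_board","stick_1"],z={"steel_block":.089,"narrow_board":.071,"stick_1":.051})
a=shot("wrist")["img"][...,::-1];b=shot("side")["img"][140:280,250:450,::-1];c=shot("scene")["img"][140:280,250:450,::-1]
f=lambda i:cv2.resize(i,(400,280),interpolation=2)
cv2.imwrite("pics/w9.png",np.vstack([np.hstack([f(b),f(c)]),np.hstack([f(a),f(a[30:310,170:470])])]))
E
```

```text
tool_pos: [0.4637, -0.04, 0.0648]
force: [-8.0, 1.2, 25.9]
tool_pos: [0.4625, -0.0398, 0.2309]
ee_rot: [-1.178, 1.247, -1.255]
force: [-0.4, 0.0, -0.7]
opening: 0.0597
steel_block wrist [ 0.4633 -0.0393 -0.0623] err 0.08 [320. 183.]
steel_block wrist [0.4676 0.0321 1.5224] err 25.16 [342.  99.]
narrow_board wrist [ 0.4639 -0.0262 -0.0578] err 22.47 [317. 121.]
stick_1 wrist [ 0.458  -0.1094  1.5204] err 12.52 [295. 239.]
stick_1 wrist [0.4669 0.0315 1.5175] err 14.22 [297.  98.]
```

View pics/w9.png

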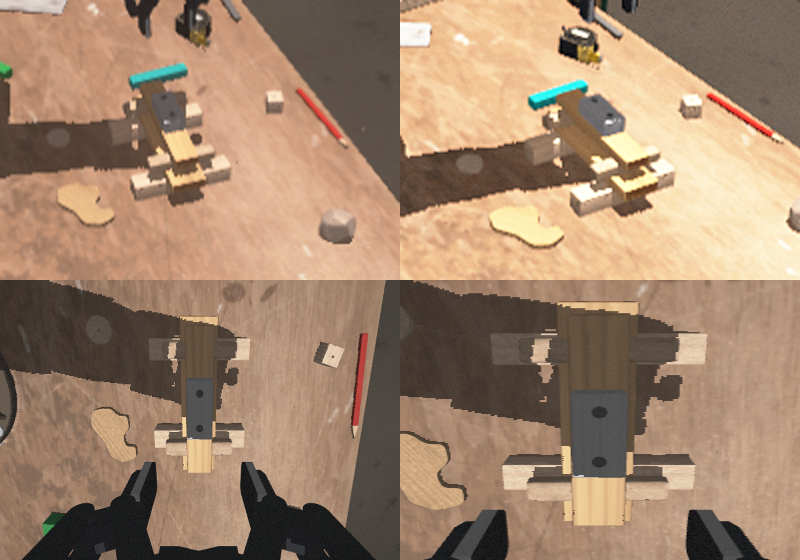

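The stack stands complete and aligned, with the block mid-board and the gripper clear above it.

```bash
python3 -c "
from workcell import arm,monitor
print(arm.job_done());print(monitor.observe()['time'])"
```

```text
the job is handed in; nothing more can be done
None
the job is handed in; nothing more can be done
```

The stack is built in the order asked, and I handed it in at about 50 s of the 128 s, with the gripper clear above it. I took the two plain wooden sticks and left the green and turquoise look-alikes alone.

**Last checks:**
- **Positions:** in close-up wrist-camera fits, each piece lay within about 1 mm and 0.5° of its target: the middle of the bearer pair for the boards and block, and each bearer's own centre for the sticks. The wide board's fit was taken just after it was placed, before the upper pieces went on.
- **Final picture:** it shows everything aligned and standing still.

**What went wrong or disagreed:**
- **Missed grasps:** the first two tries at the wide board closed on nothing. The fingertips stand about 32 mm short of the reported TCP. I measured this with a light touch (about 4 N) on the board, corrected for it, and nothing was displaced.
- **Camera disagreement:** after the narrow board was placed, the scene and side cameras put it up to about 5 mm and 2.5° off. The wrist camera, looking from close by, showed it centred, and I trusted that.
- **Partly hidden pieces:** the final fits of the narrow board and sticks were unreliable, because other pieces covered part of them. I relied on the earlier fits and the picture for those.
- **Pressing force:** setting the block down pressed it onto the board with about 26 N for a moment, below the limits.

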